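Clip a counting chamber onto the viewing stage

TASK

Load the blue counting chamber onto the viewing stage: lift the spring clip with the red knob until it stays up by itself, slide the chamber, grid side up and either end first, lengthwise between the guides under the raised clip until it is fully home against the back stop, then bring the clip down onto it and let go. Guide the clip all the way down by its knob rather than letting it snap onto the chamber, and do not disturb the sample cup or the beaker.

Things in the scene. Friction and masses are not known exactly. Their poses are not given: they have to be found in the camera images.
- stage: Fixed viewing stage: grey base plate, x -95 to +90 mm, 90 mm wide, 8 mm thick; white seat block (78 mm wide, x -30 to +85) with its top 36 mm above the worktop. Origin on the worktop under the stage; +x is the loading direction (from its open front to the back stop), y left, z up. A 24 mm wide tongue, level with the seat, runs forward to x = -92 mm.
- seat (a point): Where the middle of the chamber's underside belongs: on the seat top, at x -10, y 0, z 36 mm in the stage's frame; axes as the stage. The back stop's face is 60 mm further on (9 mm high). Two guides 6 mm high and 49 mm apart run from this point to the stop, with flared mouths (60 mm wide) that begin 15 mm before this point.
- clip_hinge (a point): Middle of the clip's hinge pin, which runs along the stage's y; at x 66, y 0, z 50 mm in the stage's frame; axes as the stage. Two hinge ears beside it rise 24 mm above the seat.
- clip_knob (a point): Centre of the clip's red ball knob, 20 mm across, on a 10 mm thick stem that stands on the front end of the clip's 14 mm wide steel arm; pinch it left and right (along the stage's y), it pivots easily between the fingers. At clip angle 0 the point is 54 mm in front of the hinge pin and 26 mm above it; it swings about the pin with the clip, up and then backwards.
- clip (a joint): Clip angle, rad: 0 = down on no chamber (roller foot 2 mm over the seat, 58 mm before the hinge), grows as the knob is lifted, stop at 0.8. Over-centre spring: below 0.42 it pulls shut (about 2.5 N at the knob) and snaps down if let go; above 0.5 it pushes open and stays at 0.8. Resting on the chamber it reads about 0.10. It is down at the start.
- chamber: Loose counting chamber: flat rectangular blue plate with two white gridded fields on its top, 120 mm long (its x), 46 mm wide (its y), 8 mm thick, 60 g; both ends alike. Origin: centre of its underside, z up through the grids. It lies flat on the worktop at the start, grids up.
- sample_cup: Loose white sample cup with a yellow lid, 66 mm across, 68 mm high; origin at the centre of its underside. To be left alone.
- beaker: Loose clear beaker, 52 mm across, 68 mm high, left of the stage; origin at the centre of its underside. To be left alone.
Mind the look-alikes: they are no part of the job. There is more than one size of the chamber; the job needs the largest.

How it is judged:
By the outcome, as a careful person would: the job done as asked, in the order asked, and still so for the second after the job is handed in, with the robot touching nothing.
It also fails if it takes over 72 s, if anything falls off the work surface, if the arm or the gripper's body presses on something with over 40 N, if the wrist force passes 120 N, or if a joint passes its speed limit or range.

ROBOT

A 6-joint arm with a two-finger parallel gripper is mounted at the origin on a cart in front of the work surface, level with it; the furniture and walls round the work are solid. World frame = base frame: x ahead of the robot, y to its left, z up, the work surface at z = 0. Lengths are in m, angles in degrees, forces in N, time in s.
With the tool pointing down it reaches from about 0.25 to 0.725 m from the base axis. Payload 9.7 kg.
Tool frame: the origin (TCP) lies at the very end of the fingers, on their centre line; the grasp point (between the pads) lies 19 mm behind it (bot.hold_point_z is the distance from the TCP to the grasp point, in m); z points along the fingers, y is the line along which they close (so a half turn about z gives the same grasp; the last joint's range is limited). The gripper opens to 85 mm and grips with 20 to 120 N. Pads are 22 mm wide; open, the fingers measure 114 mm over their backs; the gripper's body (76 mm by 85 mm) begins 54 mm behind the grasp point. The pads swing forward as they close: fully open they stand 13 mm farther back than shut.
Start: joints at [-72.25, 4.979, 10.078, 95.1, 0, 90], TCP at [0.168, -0.524, 0.231] pointing down, gripper open.
Joint ranges: [-179.16, 179.16], [-48.56, 103.87], [-65.8, 70.77], [-126.05, 130.52], [-82.76, 87.17], [-180, 180]. Speed limits (degrees/s): [127.2, 127.2, 147.25, 180, 180, 180].

INTERFACE

Orientations are given as [roll, pitch, yaw] about the fixed x, y, z axes, in that order (R = Rz(yaw) Ry(pitch) Rx(roll)).
In Python, from workcell import bot gives the robot as it stands.
- The arm moves only by the tool play_rows, never from a script. Its argument "targets" is a list of rows, each an object with "grip": the closure in counts, from 0 (fully open) to 255 (shut); "linear": the shift along the world's x, y, z in cm, a list of three; "delta_rot": the turn, a rotation vector about the world's x, y, z in rad, a list of three. A call has 1 to 10 rows; each row is the pose to reach, as a shift and turn from the pose commanded when the call began; what a row does not reach only later rows make up. A row lasts 1/10 s, in which the tool goes at most 50 mm and 8.59 degrees, less where a joint would pass 70% of its speed; a pose out of reach is approached as far as the arm can. A call with a gripper value outside its range is refused whole. The fingers move at their own pace and stop on an object; "force" is the grip in N (left out, the last holds). Time passes only in rows, so rows that repeat a pose let the fingers close. It gives the time, the measured TCP pose, the force, the opening and the grip force at its end, in the units of the state.
- bot.get_obs(): the state, without advancing time (a new reading comes with each control period).
- bot.camera(name): name is "side" or "top" or "wrist"; returns a dict with "color" (420x560x3 uint8, red, green, blue), "range_z" (420x560 float32, m along the optical axis (not along the pixel's ray), 0 where there is no reading), "fov_y" (degrees; the focal length in pixels is half the picture's height over the tangent of half this angle, whatever the lens; pixels are square), "cx", "cy" (the principal point, pixels), "world_to_cam" (4x4, takes a point from world to camera coordinates). Camera axes: x right, y up, looking along -z (the intrinsics and any distortion apply to the point x, -y, -z); pixel columns grow to the right and rows downward; lengths in m; the calibration is good to about 2 mm. A picture is of the moment at which its call begins.
- bot.job_done(): hands the job in; it is judged then, once.
Trained networks look in a picture, given as the dict that the camera call returned (one of the last four; its "shot" number tells which), for a name from the list of things; names that differ only in an ending like _2 or _b are one class to them, and where a whole thing is asked for, a point or a joint stands for the part that bears it (a point fixed in the world has none). Each returns a list of dicts, best first, with "conf" (0 to 1); they miss things now and then, are a little off and sometimes report something else, mostly with a low value. They report only what shows in the picture. A call takes as long as a camera call. They do not tell look-alikes from the thing itself.
- bot.search_frame(picture, target): "box" ([left, top, right, bottom] in pixels, round what is visible of it).
- bot.trace(picture, target): "pixels" (420x560 bool, what is visible of it) and "box" ([left, top, right, bottom] in pixels, round what is visible of it).
- bot.pinpoint(picture, target): "pixel" ([column, row] in pixels: a listed point, or the origin of a listed thing).
The state is a dict: "time": time; "q": joint angles; "qd": joint speeds; "joint_efforts": joint torques, N m; "ee_pos": TCP position; "tcp_rot": TCP orientation; "wrist_force": force on the tool from outside, world axes, zero at the start; "torque": the same for the moment, N m; "opening": finger opening in m; "grasp_force": force on a finger pad.
Only numpy, scipy, OpenCV 4.12 (cv2) and the standard library are available. Lean on these libraries where they do the work, as an engineer would, in place of code of your own. Each camera call takes 0.05 s, during which the arm holds its last target. There are 200 camera calls.

## Working session

There is one attempt and no reset: what is moved stays moved. The work goes in short steps, Python scripts to look and compute and a tool call to move; the robot and the scene stay as the last step left them, time stands still between calls to the robot, and variables do not carry over. Pictures are saved under pics/ and viewed, at most 10 in all, crops included, and the job is handed in when it is done.

Besides the shell and the picture viewer there is one more tool, called after "Request:" as a command line: name --argument value ..., lists and objects as JSON in quotes. play_rows: Moves the arm, as the interface text tells. Its arguments: {"type":"object","properties":{"targets":{"type":"array","items":{"type":"object","properties":{"grip":{"type":"number"},"linear":{"type":"array","items":{"type":"number"}},"delta_rot":{"type":"array","items":{"type":"number"}}}}},"force":{"type":"number"}},"required":["targets"]}

```bash
mkdir -p pics; ls; cat > h.py <<'E'
import numpy as np, cv2
from workcell import bot
def f(p): return 210/np.tan(np.radians(p["fov_y"]/2))
def cloud(p):
    z=p["range_z"]; v,u=np.mgrid[0:420,0:560]; k=f(p)
    c=np.stack([(u-p["cx"])/k*z,-(v-p["cy"])/k*z,-z,np.ones_like(z)],-1)
    w=c@np.linalg.inv(p["world_to_cam"]).T; w=w[...,:3]; w[z==0]=np.nan; return w
def ray(p,u,v,zw):
    k=f(p); T=np.linalg.inv(p["world_to_cam"]); d=T[:3,:3]@np.array([(u-p["cx"])/k,-(v-p["cy"])/k,-1]); o=T[:3,3]
    return o+d*(zw-o[2])/d[2]
def save(p,n,crop=None,s=1):
    im=p["color"][...,::-1]
    if crop: a,b,c,d=crop; im=im[b:d,a:c]
    cv2.imwrite("pics/"+n,cv2.resize(im,None,fx=s,fy=s,interpolation=cv2.INTER_CUBIC))
E
python3 - <<'E'
from h import *
print({k:v for k,v in bot.get_obs().items() if k in("time","ee_pos","tcp_rot","opening")}, bot.hold_point_z)
for n in("top","side"):
    p=bot.camera(n); save(p,n+"0.png"); print(n,{k:v for k,v in p.items() if k not in("color","range_z","world_to_cam")})
    for t in("chamber","stage","clip","sample_cup","beaker"):
        print(t,[(np.round(d["box"]).tolist(),round(d["conf"],2)) for d in bot.search_frame(p,t)])
    for t in("chamber","seat","clip_hinge","clip_knob","stage","sample_cup","beaker"):
        print(t,[(np.round(d["pixel"],1).tolist(),round(d["conf"],2)) for d in bot.pinpoint(p,t)])
E
```

```text
pics
{'time': 0.0, 'ee_pos': array([ 0.16758324, -0.52360561,  0.23055909]), 'tcp_rot': array([-1.79922400e+02,  1.00677977e-03,  1.77491243e+01]), 'opening': 0.0852939059456659} 0.0187
top {'fov_y': 43.49755926295114, 'cx': 289.71381314190853, 'cy': 214.2323786344999, 'shot': 1}
chamber [([327.0, 282.0, 359.0, 324.0], 0.77), ([242.0, 272.0, 281.0, 314.0], 0.57)]
stage [([238.0, 163.0, 288.0, 255.0], 0.82)]
clip [([255.0, 168.0, 269.0, 204.0], 0.89)]
sample_cup [([318.0, 137.0, 354.0, 174.0], 0.83)]
beaker [([150.0, 191.0, 182.0, 222.0], 0.92)]
chamber [([343.4, 305.0], 0.9), ([261.2, 295.3], 0.8), ([368.7, 234.4], 0.57)]
seat [([263.8, 212.2], 0.56)]
clip_hinge [([262.0, 170.0], 0.72), ([371.1, 235.8], 0.63)]
clip_knob [([261.2, 194.3], 0.63)]
stage [([262.5, 208.0], 0.6)]
sample_cup [([332.3, 161.8], 0.68)]
beaker [([172.5, 211.6], 0.89)]
side {'fov_y': 48.73725631448334, 'cx': 283.12130373696, 'cy': 217.55963429618924, 'shot': 2}
chamber [([199.0, 231.0, 235.0, 267.0], 0.67), ([277.0, 292.0, 350.0, 339.0], 0.61)]
stage [([250.0, 195.0, 348.0, 255.0], 0.94)]
clip [([299.0, 191.0, 332.0, 221.0], 0.61)]
sample_cup [([362.0, 229.0, 399.0, 274.0], 0.9)]
beaker [([257.0, 153.0, 281.0, 187.0], 0.6)]
chamber [([312.8, 315.5], 0.96), ([230.8, 311.2], 0.63), ([214.9, 248.9], 0.61)]
seat [([293.2, 215.5], 0.57)]
clip_hinge [([327.5, 203.1], 0.65)]
clip_knob [([304.2, 199.2], 0.64)]
stage [([300.7, 231.4], 0.84)]
sample_cup [([375.1, 266.3], 0.97), ([301.5, 231.0], 0.41)]
beaker [([270.5, 179.7], 0.71)]
```

View pics/top0.png

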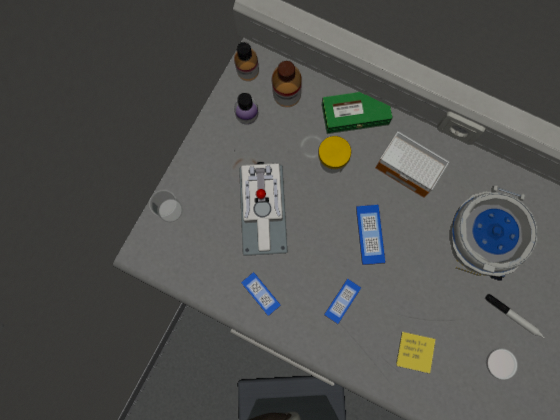

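View pics/side0.png

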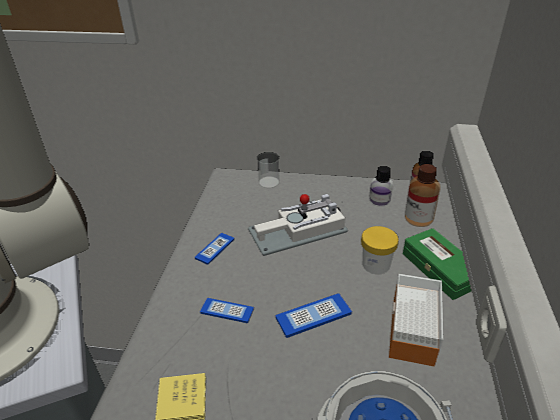

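```bash
python3 - <<'E'
from h import *
p=bot.camera("top"); w=cloud(p); c=p["color"].astype(int)
print(ray(p,280,210,0),ray(p,281,210,0),p["world_to_cam"])
hsv=cv2.cvtColor(p["color"],cv2.COLOR_RGB2HSV)
m=((hsv[...,0]>95)&(hsv[...,0]<130)&(hsv[...,1]>100)).astype(np.uint8)
m=cv2.morphologyEx(m,cv2.MORPH_CLOSE,np.ones((7,7)))
n,l,s,cc=cv2.connectedComponentsWithStats(m)
for i in range(1,n):
    if s[i,4]<60: continue
    v,u=np.nonzero(l==i); pts=np.array([ray(p,a,b,0.008)[:2] for a,b in zip(u,v)])
    print(s[i],cc[i],cv2.minAreaRect((pts*1000).astype(np.float32)),np.nanmedian(w[l==i][:,2]))
for t,(u,v),z in[("knob",(261.2,194.3),.076),("hinge",(262,170),.05),("seat",(263.8,212.2),.036),("cup",(332.3,161.8),0),("beaker",(172.5,211.6),0)]: print(t,ray(p,u,v,z))
q=w[163:256,238:289].reshape(-1,3)
for lo,hi in((.03,.04),(.004,.014)):
    r=q[(q[:,2]>lo)&(q[:,2]<hi)]; print(lo,len(r),cv2.minAreaRect((r[:,:2]*1000).astype(np.float32)))
E
```

```text
[ 0.5732028  -0.00184409  0.        ] [ 0.57309596 -0.00389208  0.        ] [[-0.05235949 -0.99862759  0.00118909  0.00824985]
 [ 0.97734794 -0.05099919  0.20540227 -0.55163281]
 [-0.20505973  0.01191692  0.97867691 -0.96198777]
 [ 0.          0.          0.          1.        ]]
[356 205  29  60 720] [370.04722222 234.57083333] ((512.9004516601562, -181.08184814453125), (119.82444763183594, 46.30039596557617), 1.5821747779846191) 0.006360154420253172
[ 473  209   46   46 1669] [495.52606351 231.15997603] ((505.0966491699219, -434.384033203125), (90.82349395751953, 92.93809509277344), 82.90630340576172) 0.0516449728644941
[241 272  40  44 407] [260.62407862 293.57985258] ((405.728515625, 44.833614349365234), (85.24604797363281, 32.58092498779297), 36.80087661743164) 0.004065404148203333
[324 279  37  45 422] [342.1042654  300.92654028] ((383.141845703125, -115.3891830444336), (32.93211364746094, 84.64585876464844), 53.10900115966797) 0.004323412110239344
knob [0.58917719 0.03213831 0.076     ]
hinge [0.64529993 0.02958051 0.05      ]
seat [0.56254144 0.03016318 0.036     ]
cup [ 0.67055518 -0.11608077  0.        ]
beaker [0.58132698 0.21828168 0.        ]
0.03 1868 ((576.1096801757812, 33.84577560424805), (178.6530303955078, 77.90280151367188), 0.4338514804840088)
0.004 1193 ((579.59765625, 29.152921676635742), (194.17381286621094, 100.7529296875), 0.9727000594139099)
```

Candidates for the chamber in the top view are the blue plates at (370,235), measured 120×46 mm, and at (261,294) and (343,301), both 85×33 mm. The round blue thing at (495,231) is a centrifuge rotor. I choose (370,235), the only 120 mm plate. The stage is at (263,208) with its red knob at (261,194), the yellow-lidded cup at (335,152) and the beaker at (165,207). The side view agrees, with the large plate at (313,315). Next I move over the plate for the close check.

Request:
play_rows --targets '[{"grip": 0,"linear": [4,4,0.5],"delta_rot": [0,0,-0.1]},{"grip": 0,"linear": [7.5,7.5,1],"delta_rot": [0,0,-0.2]},{"grip": 0,"linear": [11,11,1.5],"delta_rot": [0,0,-0.3]},{"grip": 0,"linear": [14,14.5,2],"delta_rot": [0,0,-0.3]},{"grip": 0,"linear": [17,18,2],"delta_rot": [0,0,-0.3]},{"grip": 0,"linear": [20,22,2],"delta_rot": [0,0,-0.3]},{"grip": 0,"linear": [23,26,2],"delta_rot": [0,0,-0.3]},{"grip": 0,"linear": [26,30,2],"delta_rot": [0,0,-0.3]},{"grip": 0,"linear": [28,33,2],"delta_rot": [0,0,-0.3]},{"grip": 0,"linear": [29,34,2],"delta_rot": [0,0,-0.3]}]'

```text
time: 2.35
ee_pos: [0.4589, -0.1812, 0.2513]
tcp_rot: [-180.0, -0.0, 0.7]
wrist_force: [-0.3, -1.6, 0.2]
opening: 0.0855
grasp_force: 0.0
```

```bash
python3 - <<'E'
from h import *
p=bot.camera("wrist"); save(p,"w1.png"); o=bot.get_obs(); print(o["time"],o["ee_pos"],o["tcp_rot"],o["wrist_force"])
T=np.linalg.inv(p["world_to_cam"]); print(np.round(T,3))
w=cloud(p); hsv=cv2.cvtColor(p["color"],cv2.COLOR_RGB2HSV)
m=((hsv[...,0]>95)&(hsv[...,0]<130)&(hsv[...,1]>100)).astype(np.uint8); m=cv2.morphologyEx(m,cv2.MORPH_CLOSE,np.ones((25,25)))
n,l,s,cc=cv2.connectedComponentsWithStats(m)
for i in range(1,n):
    if s[i,4]<500: continue
    v,u=np.nonzero(l==i); pts=np.array([ray(p,a,b,0.008)[:2] for a,b in zip(u,v)])
    print(s[i],cv2.minAreaRect((pts*1000).astype(np.float32)),np.nanmedian(w[l==i][:,2]))
E
```

```text
2.4 [ 0.45956614 -0.18131828  0.2511138 ] [-1.79971457e+02 -2.75835915e-02  7.44047554e-01] [-1.13113179  0.19629152 -0.41573778]
[[ 0.012  0.946  0.324  0.543]
 [-1.     0.012  0.003 -0.181]
 [-0.001 -0.324  0.946  0.393]
 [ 0.     0.     0.     1.   ]]
[ 258   51   46  119 2294] ((515.8147583007812, -179.62489318847656), (118.47430419921875, 45.0382080078125), 1.6530147790908813) 0.006835572804773288
[ 484   87   76   97 6070] ((491.7373962402344, -434.43804931640625), (100.70061492919922, 77.97830963134766), 14.722747802734375) 0.05174706789018918
[  45  171   74   71 2064] ((410.35595703125, 44.177589416503906), (83.45603942871094, 33.507713317871094), 37.00011444091797) 0.0045789450258362785
[ 193  193   63   68 1869] ((387.52252197265625, -114.6056137084961), (31.6768741607666, 84.34063720703125), 53.03607940673828) 0.004533547465056825
[    0   292   560   128 22484] ((199.49798583984375, -180.13214111328125), (206.47430419921875, 791.5261840820312), 0.7765443921089172) 0.3183867429123801
```

View pics/w1.png

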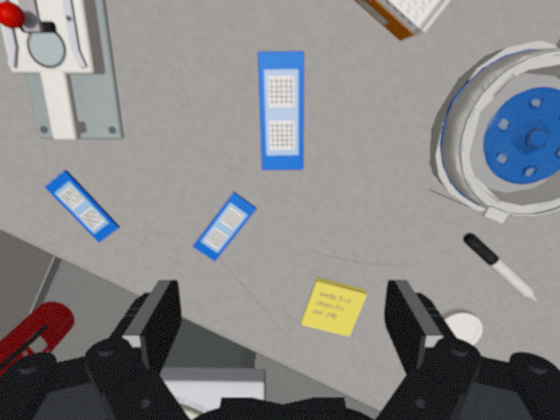

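The plate at (281,110) is much larger than the two small ones at (82,206) and (225,226), and it lies grids up. The choice is confirmed. Next I look at the stage from above.

Request:
play_rows --targets '[{"grip": 0,"linear": [3,4,0]},{"grip": 0,"linear": [5.5,8,0]},{"grip": 0,"linear": [8,12,0]},{"grip": 0,"linear": [11,16,0]},{"grip": 0,"linear": [13,20,0]},{"grip": 0,"linear": [14,21,0]},{"grip": 0,"linear": [14,21,0]}]'

```text
validation failed for argument at $.ta...
```

```bash
python3 - <<'E'
from h import *
p=bot.camera("wrist"); save(p,"w2.png"); o=bot.get_obs(); print(o["time"],o["ee_pos"],o["tcp_rot"],o["wrist_force"])
w=cloud(p); ok=np.isfinite(w[...,2])&(abs(w[...,1]-.03)<.07)&(w[...,0]>.45)&(w[...,0]<.7)
for z0,t in((.036,"seat"),(.008,"base")):
    m=ok&(abs(w[...,2]-z0)<.004); m=cv2.morphologyEx(m.astype(np.uint8),cv2.MORPH_OPEN,np.ones((3,3)))
    r=w[m>0]; print(t,len(r),np.median(r[:,2]),cv2.minAreaRect((r[:,:2]*1000).astype(np.float32)),r.min(0),r.max(0))
hsv=cv2.cvtColor(p["color"],cv2.COLOR_RGB2HSV)
m=ok&((hsv[...,0]<6)|(hsv[...,0]>174))&(hsv[...,1]>150); r=w[m]; print("knob",len(r),r.mean(0),r.min(0),r.max(0),np.argwhere(m).mean(0))
for t,z in(("seat",.036),("clip_hinge",.05),("clip_knob",.076),("stage",0),("beaker",0),("sample_cup",0)):
    print(t,[(np.round(d["pixel"],1).tolist(),round(d["conf"],2),np.round(ray(p,*d["pixel"],z),4)) for d in bot.pinpoint(p,t)])
E
```

```text
2.45 [ 0.45854679 -0.1827066   0.25108396] [-1.79994961e+02  1.12514106e-02  7.19885202e-01] [-0.54418259 -0.55118741  0.1930185 ]
seat 5650 0.03505933384499779 ((551.1554565429688, 33.74613571166992), (122.68058776855469, 77.92821502685547), 0.41503533720970154) [ 0.48975779 -0.0049052   0.03207732] [0.61271172 0.0729362  0.03999463]
base 4319 0.006907731743928391 ((552.408447265625, 33.86068344116211), (90.49241638183594, 132.7235870361328), 89.66380310058594) [ 0.48592567 -0.01125319  0.00400458] [0.61852129 0.07937369 0.01198518]
knob 526 [0.59137117 0.03007805 0.080928  ] [0.58291534 0.02409364 0.07157539] [0.60107184 0.03913302 0.08618449] [16.90494297 11.54372624]
seat [([47.3, 51.7], 0.86, array([0.5702, 0.0345, 0.036 ]))]
clip_hinge []
clip_knob [([8.4, 13.6], 0.92, array([0.5945, 0.0354, 0.076 ]))]
stage [([66.4, 44.7], 0.69, array([0.5795, 0.0358, 0.    ])), ([8.6, 15.2], 0.42, array([0.6052, 0.0874, 0.    ]))]
beaker []
sample_cup []
```

View pics/w2.png

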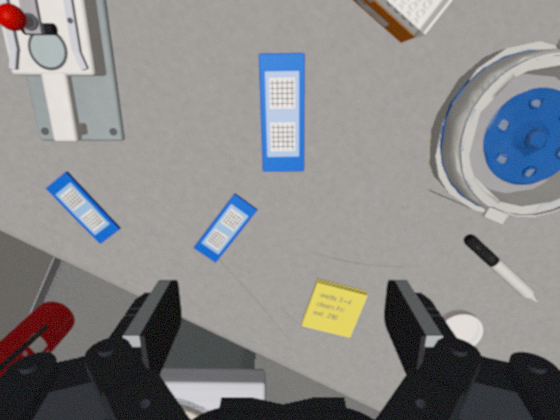

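The move was refused because every row needs all fields, so the picture is unchanged, with the stage at top left. I'll repeat the move with delta_rot.

Request:
play_rows --targets '[{"grip": 0,"linear": [3,4,0],"delta_rot": [0,0,0]},{"grip": 0,"linear": [5.5,8,0],"delta_rot": [0,0,0]},{"grip": 0,"linear": [8,12,0],"delta_rot": [0,0,0]},{"grip": 0,"linear": [11,16,0],"delta_rot": [0,0,0]},{"grip": 0,"linear": [13,20,0],"delta_rot": [0,0,0]},{"grip": 0,"linear": [14,21,0],"delta_rot": [0,0,0]},{"grip": 0,"linear": [14,21,0],"delta_rot": [0,0,0]}]'

```text
time: 3.45
ee_pos: [0.5986, 0.0172, 0.2504]
tcp_rot: [-179.6, 0.1, 1.5]
wrist_force: [-1.3, -0.6, 0.2]
opening: 0.0855
grasp_force: 0.0
```

```bash
cat > st.py <<'E'
from h import *
p=bot.camera("wrist"); save(p,"w3.png"); o=bot.get_obs(); print(o["time"],o["ee_pos"],o["tcp_rot"],o["wrist_force"])
w=cloud(p); ok=np.isfinite(w[...,2])&(abs(w[...,1]-.03)<.07)&(w[...,0]>.45)&(w[...,0]<.7)
for z0,t in((.036,"seat"),(.008,"base")):
    m=ok&(abs(w[...,2]-z0)<.004); m=cv2.morphologyEx(m.astype(np.uint8),cv2.MORPH_OPEN,np.ones((3,3)))
    r=w[m>0]; print(t,len(r),np.median(r[:,2]),cv2.minAreaRect((r[:,:2]*1000).astype(np.float32)),r.min(0),r.max(0))
    for s in (0,1): # left/right edge fit over x
        xs=np.arange(.5,.66,.004); e=[(x,np.percentile(q,99 if s else 1)) for x in xs if len(q:=r[abs(r[:,0]-x)<.002][:,1])>20]
        e=np.array(e); e=e[(e[:,0]>.56)|(z0<.02)]; c=np.polyfit(e[:,0],e[:,1],1); print("edge",s,np.degrees(c[0]),np.polyval(c,.58))
hsv=cv2.cvtColor(p["color"],cv2.COLOR_RGB2HSV)
m=ok&((hsv[...,0]<6)|(hsv[...,0]>174))&(hsv[...,1]>150); r=w[m]; print("knob",len(r),r.mean(0),r.min(0),r.max(0),np.argwhere(m).mean(0))
for t,z in(("seat",.036),("clip_hinge",.05),("clip_knob",.076),("stage",0),("beaker",0),("sample_cup",0)):
    print(t,[(np.round(d["pixel"],1).tolist(),round(d["conf"],2),np.round(ray(p,*d["pixel"],z),4)) for d in bot.pinpoint(p,t)])
E
python3 st.py
```

```text
3.5 [0.59793314 0.01631072 0.25076197] [-1.79608553e+02  6.14752736e-02  1.43966801e+00] [-1.14573092 -0.3065575   0.15347898]
seat 6458 0.03473557488030232 ((577.6504516601562, 34.6217041015625), (175.84686279296875, 77.60829162597656), 0.38298022747039795) [ 0.48967771 -0.00428251  0.03200776] [0.66557461 0.07373025 0.03993864]
edge 0 0.5291939129602728 -0.003580232368401156
edge 1 0.2994980564947682 0.07255720423433278
base 3074 0.006571769412335365 ((578.2435302734375, 34.54566192626953), (184.45535278320312, 89.63719177246094), 0.2737589478492737) [ 0.48617148 -0.0106304   0.00402474] [0.67049266 0.07977278 0.01165194]
edge 0 0.4630964885902525 -0.008966964574166441
edge 1 1.1101851117646102 0.07929568691829975
knob 388 [0.59628362 0.03717543 0.11564195] [ 0.58583671 -0.02664587  0.04468036] [0.61551438 0.07908732 0.33372543] [213.38917526 248.6185567 ]
seat [([263.1, 201.9], 0.66, array([0.5673, 0.0376, 0.036 ]))]
clip_hinge [([265.2, 124.8], 0.8, array([0.6474, 0.0355, 0.05  ]))]
clip_knob [([264.9, 187.1], 0.6, array([0.5946, 0.0339, 0.076 ])), ([411.4, 98.9], 0.6, array([ 0.6747, -0.0882,  0.076 ])), ([265.4, 124.2], 0.37, array([0.6506, 0.034 , 0.076 ]))]
stage [([268.6, 183.4], 0.7, array([0.5777, 0.0336, 0.    ])), ([409.3, 100.1], 0.6, array([ 0.6714, -0.1117,  0.    ]))]
beaker [([98.3, 172.6], 0.78, array([0.5848, 0.2243, 0.    ]))]
sample_cup [([410.1, 99.1], 0.82, array([ 0.6724, -0.1124,  0.    ]))]
```

View pics/w3.png

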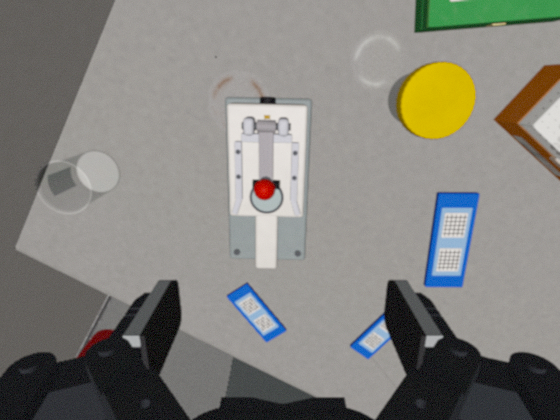

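The wrist view shows the stage squarely: knob (264,188), hinge (265,125), tongue end (266,267), cup (437,100) and beaker (90,175). The stage origin comes out at about (0.5805, 0.034) with a yaw of about 0.4°. Next I descend on the knob.

Request:
play_rows --force 40 --targets '[{"grip": 0,"linear": [-0.5,0.8,-4],"delta_rot": [0,0,-0.006]},{"grip": 0,"linear": [-0.5,0.8,-8],"delta_rot": [0,0,-0.006]},{"grip": 0,"linear": [-0.5,0.8,-12],"delta_rot": [0,0,-0.006]},{"grip": 0,"linear": [-0.5,0.8,-15],"delta_rot": [0,0,-0.006]},{"grip": 0,"linear": [-0.5,0.8,-17.5],"delta_rot": [0,0,-0.006]},{"grip": 0,"linear": [-0.5,0.8,-19],"delta_rot": [0,0,-0.006]},{"grip": 0,"linear": [-0.5,0.8,-19],"delta_rot": [0,0,-0.006]},{"grip": 0,"linear": [-0.5,0.8,-19],"delta_rot": [0,0,-0.006]}]'

```text
time: 4.6
ee_pos: [0.5934, 0.0193, 0.0624]
tcp_rot: [-179.4, -0.1, 1.6]
wrist_force: [-0.3, 0.1, 0.2]
opening: 0.0853
grasp_force: 0.0
```

```bash
python3 - <<'E'
from h import *
p=bot.camera("wrist"); o=bot.get_obs(); print(o["ee_pos"],o["tcp_rot"])
save(p,"w4.png",(180,180,400,420),2.4)
E
```

```text
[0.5938308  0.01934363 0.06298397] [-1.79368349e+02 -1.21358571e-01  1.61813722e+00]
```

View pics/w4.png

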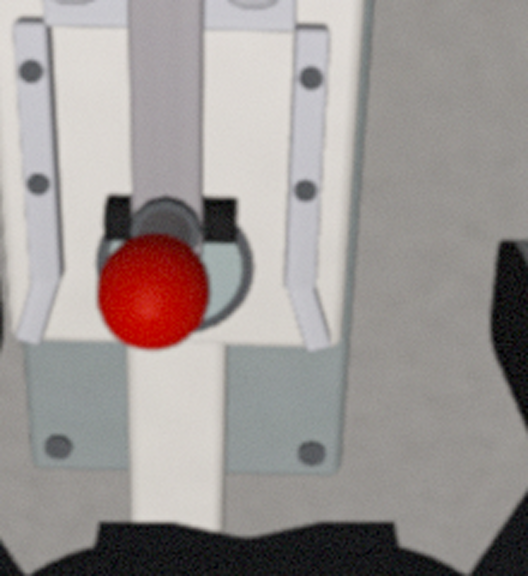

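The red knob (crop 153,290) sits left of the finger centre line, because the TCP stands 15 mm short in y. I correct that before closing.

Request:
play_rows --targets '[{"grip": 0,"linear": [-0.1,0.8,-0.2],"delta_rot": [-0.011,0,-0.02]},{"grip": 0,"linear": [-0.1,1.5,-0.3],"delta_rot": [-0.011,0,-0.02]},{"grip": 0,"linear": [-0.1,1.5,-0.3],"delta_rot": [-0.011,0,-0.02]},{"grip": 0,"linear": [-0.1,1.5,-0.3],"delta_rot": [-0.011,0,-0.02]}]'

```text
time: 5.05
ee_pos: [0.5926, 0.021, 0.0585]
tcp_rot: [-179.4, 0.0, 1.8]
wrist_force: [0.2, 0.3, 0.5]
opening: 0.0853
grasp_force: 0.0
```

```bash
python3 - <<'E'
from h import *
p=bot.camera("wrist"); o=bot.get_obs(); print(o["ee_pos"],o["tcp_rot"],o["q"],o["qd"])
w=cloud(p); hsv=cv2.cvtColor(p["color"],cv2.COLOR_RGB2HSV)
m=((hsv[...,0]<6)|(hsv[...,0]>174))&(hsv[...,1]>150)&(abs(w[...,0]-.59)<.03)&(abs(w[...,1]-.034)<.03)&(abs(w[...,2]-.08)<.02)
r=w[m]; print(len(r),r.mean(0),np.percentile(r,[2,98],axis=0))
E
```

```text
[0.59255744 0.02094919 0.05845843] [-1.79411956e+02  7.34885459e-03  1.79935757e+00] [  1.74213854  10.95963499  -2.39356725  76.65473388   0.58803598
 179.94277796] [-0.01143253  0.07238699 -0.10419388 -0.00712269 -0.06302324  0.00071405]
1805 [0.59619083 0.03458116 0.08093445] [[0.58784254 0.02636218 0.07371307]
 [0.60201037 0.0431737  0.08507812]]
```

Joint 6 has stopped at its 180° limit. The grasp is the same after a half turn, so I rise and turn +178.6° about z.

Request:
play_rows --targets '[{"grip": 0,"linear": [0,0,4],"delta_rot": [0,0,0]},{"grip": 0,"linear": [0,0,8],"delta_rot": [0,0,0.14]},{"grip": 0,"linear": [0,0.4,10],"delta_rot": [0,0,0.28]},{"grip": 0,"linear": [0,0.8,10],"delta_rot": [0,0,0.42]},{"grip": 0,"linear": [0,1.2,10],"delta_rot": [0,0,0.56]},{"grip": 0,"linear": [0,1.3,10],"delta_rot": [0,0,0.7]},{"grip": 0,"linear": [0,1.3,10],"delta_rot": [0,0,0.84]},{"grip": 0,"linear": [0,1.3,10],"delta_rot": [0,0,0.98]},{"grip": 0,"linear": [0,1.3,10],"delta_rot": [0,0,1.12]},{"grip": 0,"linear": [0,1.3,10],"delta_rot": [0,0,1.26]}]'

```text
time: 6.1
ee_pos: [0.5925, 0.0339, 0.1583]
tcp_rot: [-179.4, 0.0, 74.3]
wrist_force: [-1.2, -0.1, 0.5]
opening: 0.0856
grasp_force: 0.0
```

Request:
play_rows --targets '[{"grip": 0,"linear": [0,0,0],"delta_rot": [0,0,0.14]},{"grip": 0,"linear": [0,0,0],"delta_rot": [0,0,0.28]},{"grip": 0,"linear": [0,0,0],"delta_rot": [0,0,0.42]},{"grip": 0,"linear": [0,0,0],"delta_rot": [0,0,0.56]},{"grip": 0,"linear": [0,0,0],"delta_rot": [0,0,0.7]},{"grip": 0,"linear": [0,0,0],"delta_rot": [0,0,0.84]},{"grip": 0,"linear": [0,0,0],"delta_rot": [0,0,0.98]},{"grip": 0,"linear": [0,0,0],"delta_rot": [0,0,1.12]},{"grip": 0,"linear": [0,0,0],"delta_rot": [0,0,1.26]},{"grip": 0,"linear": [0,0,0],"delta_rot": [0,0,1.4]}]'

```text
time: 7.1
ee_pos: [0.5925, 0.0339, 0.1583]
tcp_rot: [-179.4, 0.0, 154.5]
wrist_force: [0.1, 0.8, -0.4]
opening: 0.0856
grasp_force: 0.0
```

Request:
play_rows --targets '[{"grip": 0,"linear": [0,0,0],"delta_rot": [0,0,0.14]},{"grip": 0,"linear": [0,0,0],"delta_rot": [0,0,0.28]},{"grip": 0,"linear": [0,0,0],"delta_rot": [0,0,0.42]},{"grip": 0,"linear": [0,0,0],"delta_rot": [0,0,0.455]},{"grip": 0,"linear": [0,0,0],"delta_rot": [0,0,0.455]},{"grip": 0,"linear": [0,0,0],"delta_rot": [0,0,0.455]}]'

```text
time: 7.7
ee_pos: [0.5925, 0.0339, 0.1583]
tcp_rot: [-179.4, 0.0, -179.8]
wrist_force: [0.7, 0.5, 0.5]
opening: 0.0852
grasp_force: 0.0
```

```bash
sed -i 's/w3.png/w5.png/' st.py; python3 st.py; python3 -c "
from h import *
print(bot.get_obs()['q'])"
```

```text
7.75 [0.59245582 0.03387561 0.15829965] [-1.79412594e+02  2.07047755e-02 -1.79805190e+02] [ 0.26722627  0.53419567 -0.42801587]
seat 11327 0.03496387685943808 ((576.7442016601562, 34.831993103027344), (176.27146911621094, 77.84307098388672), 0.3346489369869232) [ 0.48862551 -0.00406234  0.03200565] [0.66508479 0.07412889 0.03998869]
edge 0 0.0738918345146426 -0.0031419827185574026
edge 1 0.5786043339794692 0.07298555715407808
base 7143 0.006864091715578946 ((554.6997680664062, 34.77803039550781), (138.0489044189453, 89.85588073730469), 0.35818493366241455) [ 0.48577347 -0.01055013  0.00400529] [0.62344204 0.0801366  0.01027303]
edge 0 0.03094620947477957 -0.009263925893496677
edge 1 0.9871256001843823 0.07946259478483877
knob 618 [0.58961463 0.03511564 0.08802484] [ 0.57579408 -0.01348367  0.07443416] [0.60144593 0.09268509 0.24051354] [222.63915858 286.58090615]
seat [([285.1, 170.9], 0.61, array([0.5702, 0.0342, 0.036 ]))]
clip_hinge []
clip_knob [([286.2, 217.2], 0.84, array([0.5923, 0.0352, 0.076 ]))]
stage [([284.0, 171.4], 0.93, array([0.5791, 0.0332, 0.    ]))]
beaker [([285.5, 268.5], 0.63, array([0.672, 0.035, 0.   ])), ([508.8, 179.0], 0.56, array([0.5847, 0.225 , 0.    ]))]
sample_cup [([127.2, 269.1], 0.81, array([ 0.6738, -0.114 ,  0.    ])), ([18.8, 89.1], 0.58, array([ 0.5131, -0.1784,  0.    ]))]
[ 3.55454301 10.09816352  7.65679963 87.57241669 -0.59084206  3.3025426 ]
```

Request:
play_rows --force 40 --targets '[{"grip": 0,"linear": [0,0.08,-4],"delta_rot": [0.01,0,0]},{"grip": 0,"linear": [0,0.08,-7.5],"delta_rot": [0.01,0,0]},{"grip": 0,"linear": [0,0.08,-9.9],"delta_rot": [0.01,0,0]},{"grip": 0,"linear": [0,0.08,-9.9],"delta_rot": [0.01,0,0]},{"grip": 255,"linear": [0,0.08,-9.9],"delta_rot": [0.01,0,0]},{"grip": 255,"linear": [0,0.08,-9.9],"delta_rot": [0.01,0,0]},{"grip": 255,"linear": [0,0.08,-9.9],"delta_rot": [0.01,0,0]},{"grip": 255,"linear": [0,0.08,-9.9],"delta_rot": [0.01,0,0]},{"grip": 255,"linear": [0,0.08,-9.9],"delta_rot": [0.01,0,0]},{"grip": 255,"linear": [0,0.08,-9.9],"delta_rot": [0.01,0,0]}]'

```text
time: 9.05
ee_pos: [0.5929, 0.0351, 0.0603]
tcp_rot: [180.0, 0.1, -179.7]
wrist_force: [-0.7, 3.7, 5.4]
opening: 0.0175
grasp_force: 38.9
```

```bash
python3 - <<'E'
import numpy as np
r=np.hypot(54,26);a=np.arctan2(26,54)
for t in np.arange(0,.86,.1): print(round(t,2),round(54-r*np.cos(a+t),1),round(r*np.sin(a+t)-26,1))
E
```

```text
0.0 0.0 0.0
0.1 2.9 5.3
0.2 6.2 10.2
0.3 10.1 14.8
0.4 14.4 19.0
0.5 19.1 22.7
0.6 24.1 25.9
0.7 29.4 28.7
0.8 35.0 30.9
```

Request:
play_rows --targets '[{"grip": 255,"linear": [0.14,0,0.27],"delta_rot": [0,0,0]},{"grip": 255,"linear": [0.29,0,0.53],"delta_rot": [0,0,0]},{"grip": 255,"linear": [0.45,0,0.78],"delta_rot": [0,0,0]},{"grip": 255,"linear": [0.62,0,1.02],"delta_rot": [0,0,0]},{"grip": 255,"linear": [0.62,0,1.02],"delta_rot": [0,0,0]}]'

```text
time: 9.55
ee_pos: [0.5983, 0.0351, 0.069]
tcp_rot: [180.0, -0.1, -179.7]
wrist_force: [-1.1, 5.1, -5.3]
opening: 0.0166
grasp_force: 39.1
```

```bash
python3 - <<'E'
from h import *
p=bot.camera("wrist"); save(p,"w6.png",(180,120,400,420),2); o=bot.get_obs(); print(o["ee_pos"],o["wrist_force"])
p=bot.camera("side"); a=p["color"][170:250,240:360][...,::-1]
b=cv2.imread("pics/w6.png"); a=cv2.resize(a,(360,240)); 
out=np.zeros((600,800,3),np.uint8); out[:,:440]=b; out[:240,440:]=a; cv2.imwrite("pics/c6.png",out)
w=cloud(p); hsv=cv2.cvtColor(p["color"],cv2.COLOR_RGB2HSV)
m=((hsv[...,0]<6)|(hsv[...,0]>174))&(hsv[...,1]>150)&(abs(w[...,0]-.59)<.05)&(abs(w[...,1]-.034)<.05)
print(m.sum(),w[m].mean(0) if m.any() else 0)
E
```

```text
[0.59823954 0.03508897 0.06887173] [-1.44907644  4.80340924 -4.21225181]
25 [0.58842128 0.04105607 0.0920412 ]
```

View pics/c6.png

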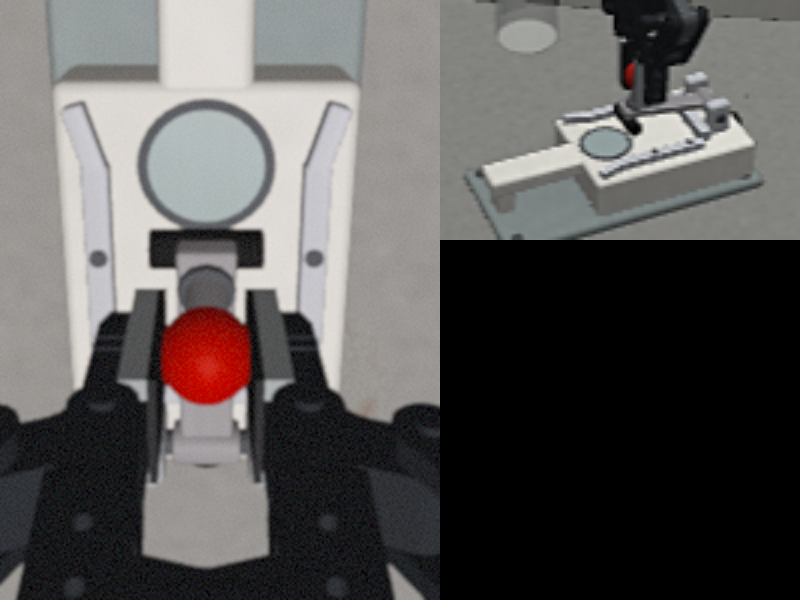

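The crop shows the ball (205,355) between both pads, and the arm is lifting: the roller foot (207,250) is off the seat. The grip holds, so I continue along the arc.

Request:
play_rows --force 50 --targets '[{"grip": 255,"linear": [0.19,0,0.23],"delta_rot": [0,0,0]},{"grip": 255,"linear": [0.39,0,0.46],"delta_rot": [0,0,0]},{"grip": 255,"linear": [0.6,0,0.67],"delta_rot": [0,0,0]},{"grip": 255,"linear": [0.82,0,0.88],"delta_rot": [0,0,0]},{"grip": 255,"linear": [1.06,0,1.07],"delta_rot": [0,0,0]},{"grip": 255,"linear": [1.29,0,1.25],"delta_rot": [0,0,0]},{"grip": 255,"linear": [1.54,0,1.42],"delta_rot": [0,0,0]},{"grip": 255,"linear": [1.79,0,1.57],"delta_rot": [0,0,0]},{"grip": 255,"linear": [1.79,0,1.57],"delta_rot": [0,0,0]}]'

```text
time: 10.55
ee_pos: [0.6173, 0.035, 0.0842]
tcp_rot: [180.0, 0.0, -179.7]
wrist_force: [5.2, 5.3, -9.3]
opening: 0.0164
grasp_force: 49.5
```

Request:
play_rows --targets '[{"grip": 255,"linear": [0.26,0,0.15],"delta_rot": [0,0,0]},{"grip": 255,"linear": [0.53,0,0.28],"delta_rot": [0,0,0]},{"grip": 255,"linear": [0.8,0,0.4],"delta_rot": [0,0,0]},{"grip": 255,"linear": [0.8,0,0.4],"delta_rot": [0,0,0]}]'

```text
time: 10.95
ee_pos: [0.625, 0.0342, 0.0894]
tcp_rot: [-179.9, 0.0, -179.8]
wrist_force: [0.5, -1.1, 0.0]
opening: 0.0003
grasp_force: 0.0
```

```bash
python3 - <<'E'
from h import *
p=bot.camera("wrist"); save(p,"w7.png",(180,120,400,420),2)
w=cloud(p); hsv=cv2.cvtColor(p["color"],cv2.COLOR_RGB2HSV)
m=((hsv[...,0]<6)|(hsv[...,0]>174))&(hsv[...,1]>150)&(abs(w[...,0]-.61)<.05)&(abs(w[...,1]-.034)<.04)&(w[...,2]<.13)
r=w[m];print(len(r),r.mean(0),np.percentile(r,[2,98],axis=0))
E
```

```text
1323 [0.58989543 0.03471524 0.08197546] [[0.58277901 0.02681366 0.07639613]
 [0.59859015 0.04271196 0.0852928 ]]
```

The knob slipped out: the pads sat above the ball's centre, and the clip is down again on the empty seat with the knob at (0.5925, 0.0347, 0.0755). I'll regrasp 8 mm lower with more force.

Request:
play_rows --force 60 --targets '[{"grip": 0,"linear": [0,0,3],"delta_rot": [0,0,0]},{"grip": 0,"linear": [-1.6,0.05,5],"delta_rot": [0,0,0]},{"grip": 0,"linear": [-3.2,0.05,5],"delta_rot": [0,0,0]},{"grip": 0,"linear": [-3.2,0.05,5],"delta_rot": [0,0,0]},{"grip": 0,"linear": [-3.2,0.05,3],"delta_rot": [0,0,0]},{"grip": 0,"linear": [-3.2,0.05,0],"delta_rot": [0,0,0]},{"grip": 0,"linear": [-3.2,0.05,-2.5],"delta_rot": [0,0,0]},{"grip": 0,"linear": [-3.2,0.05,-3.75],"delta_rot": [0,0,0]},{"grip": 0,"linear": [-3.2,0.05,-3.75],"delta_rot": [0,0,0]}]'

```text
time: 11.9
ee_pos: [0.5916, 0.035, 0.0497]
tcp_rot: [-180.0, -0.2, -179.7]
wrist_force: [-0.6, 0.6, 0.8]
opening: 0.0855
grasp_force: 0.0
```

Request:
play_rows --targets '[{"grip": 255,"linear": [0,0,0],"delta_rot": [0,0,0]},{"grip": 255,"linear": [0,0,0],"delta_rot": [0,0,0]},{"grip": 255,"linear": [0,0,0],"delta_rot": [0,0,0]},{"grip": 255,"linear": [0,0,0],"delta_rot": [0,0,0]},{"grip": 255,"linear": [0,0,0],"delta_rot": [0,0,0]},{"grip": 255,"linear": [0,0,0],"delta_rot": [0,0,0]},{"grip": 255,"linear": [0,0,0],"delta_rot": [0,0,0]}]'

```text
time: 12.6
ee_pos: [0.5929, 0.0352, 0.0524]
tcp_rot: [-180.0, 0.1, -179.7]
wrist_force: [-1.4, 1.1, 5.6]
opening: 0.0166
grasp_force: 58.3
```

Request:
play_rows --targets '[{"grip": 255,"linear": [0.14,0,0.27],"delta_rot": [0,0,0]},{"grip": 255,"linear": [0.29,0,0.53],"delta_rot": [0,0,0]},{"grip": 255,"linear": [0.45,0,0.78],"delta_rot": [0,0,0]},{"grip": 255,"linear": [0.62,0,1.02],"delta_rot": [0,0,0]},{"grip": 255,"linear": [0.62,0,1.02],"delta_rot": [0,0,0]}]'

```text
time: 13.1
ee_pos: [0.5984, 0.0352, 0.0617]
tcp_rot: [-180.0, -0.1, -179.7]
wrist_force: [-5.3, 2.4, -3.5]
opening: 0.0168
grasp_force: 58.5
```

```bash
python3 - <<'E'
from h import *
p=bot.camera("wrist"); save(p,"w8.png",(180,120,400,420),2)
w=cloud(p); hsv=cv2.cvtColor(p["color"],cv2.COLOR_RGB2HSV)
m=((hsv[...,0]<6)|(hsv[...,0]>174))&(hsv[...,1]>150)&(abs(w[...,0]-.61)<.05)&(abs(w[...,1]-.034)<.04)&(w[...,2]<.13)
r=w[m];print(len(r),r.mean(0),np.percentile(r,[2,98],axis=0)); print(bot.get_obs()["ee_pos"])
d=w[200:420,180:400]; 
m2=(abs(abs(w[...,1]-.035)-.012)<.004)&(abs(w[...,0]-.6)<.03)&(w[...,2]>.05)&(w[...,2]<.14)&~m
r=w[m2]; print("pads",len(r)); print(np.percentile(r,[1,5,25,50,75,95,99],axis=0).round(4))
E
```

```text
1993 [0.59342642 0.0347094  0.09001678] [[0.58764065 0.02639911 0.08266065]
 [0.60205401 0.04293574 0.09418697]]
[0.59836607 0.03522429 0.06163735]
pads 8285
[[0.581  0.0192 0.0538]
 [0.5814 0.0201 0.0567]
 [0.5823 0.0236 0.0927]
 [0.5869 0.0432 0.1094]
 [0.5882 0.0463 0.1307]
 [0.6038 0.0499 0.1384]
 [0.6084 0.0508 0.1397]]
```

View pics/w8.png

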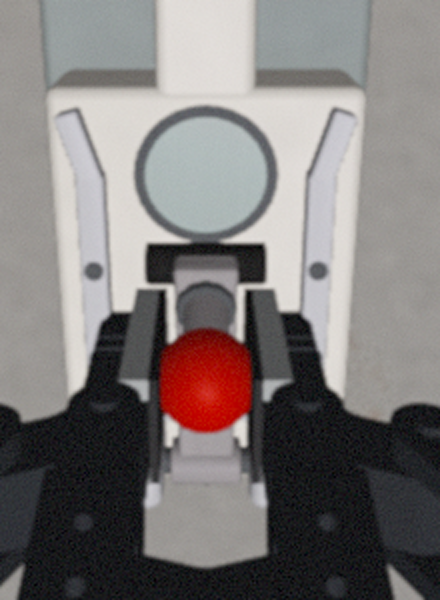

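The ball (205,378) now sits deeper between the pads, about 22 mm above the TCP, and the opening is steady. I continue the lift with more grip force.

Request:
play_rows --force 80 --targets '[{"grip": 255,"linear": [0.19,0,0.23],"delta_rot": [0,0,0]},{"grip": 255,"linear": [0.39,0,0.46],"delta_rot": [0,0,0]},{"grip": 255,"linear": [0.6,0,0.67],"delta_rot": [0,0,0]},{"grip": 255,"linear": [0.82,0,0.88],"delta_rot": [0,0,0]},{"grip": 255,"linear": [0.82,0,0.88],"delta_rot": [0,0,0]}]'

```text
time: 13.65
ee_pos: [0.6088, 0.0353, 0.0708]
tcp_rot: [180.0, 0.2, -179.8]
wrist_force: [6.8, 1.5, -12.0]
opening: 0.016
grasp_force: 78.1
```

```bash
cat > kb.py <<'E'
from h import *
from scipy.optimize import least_squares
p=bot.camera("wrist"); w=cloud(p); hsv=cv2.cvtColor(p["color"],cv2.COLOR_RGB2HSV)
m=((hsv[...,0]<6)|(hsv[...,0]>174))&(hsv[...,1]>150)&(abs(w[...,0]-.61)<.05)&(abs(w[...,1]-.034)<.04)&(w[...,2]<.135)
m=cv2.erode(m.astype(np.uint8),np.ones((3,3)))>0
r=w[m]; s=least_squares(lambda c:np.linalg.norm(r-c,axis=1)-.01,r.mean(0)-[0,0,.008],loss="soft_l1",f_scale=.001)
o=bot.get_obs(); print("knob",len(r),s.x.round(4),"rms",np.sqrt(np.mean(s.fun**2)),"TCP",o["ee_pos"].round(4),"rel",(s.x-o["ee_pos"]).round(4),"F",o["wrist_force"].round(1),o["opening"])
h=np.array([.6465,.05]); d=s.x[[0,2]]-h; print("r",np.hypot(*d),"clip angle",np.arctan2(d[1],-d[0])-np.arctan2(26,54))
E
python3 kb.py
```

```text
knob 1677 [0.6028 0.0349 0.0902] rms 0.0004914245989143111 TCP [0.6087 0.0353 0.0707] rel [-0.0059 -0.0004  0.0195] F [  6.2   2.4 -12.3] 0.01575395891202056
r 0.05935646610130216 clip angle 0.2956299413253968
```

```bash
python3 kb.py; python3 - <<'E'
from h import *
p=bot.camera("wrist"); t=bot.get_obs()["ee_pos"]; save(p,"w9.png",(180,120,400,420),2); w=cloud(p)
def proj(P):
    c=p["world_to_cam"]@np.append(P,1); k=f(p); return (p["cx"]+k*c[0]/-c[2]-180)*2,(p["cy"]-k*c[1]/-c[2]-120)*2
for x in(-.011,.011):
  for z in(0,.005,.01,.015,.02,.025,.03,.035): print(x,z,np.round(proj(t+[x,.010,z])),np.round(proj(t+[x,-.010,z])))
print("cam",np.linalg.inv(p["world_to_cam"])[:3,3]-t)
# cloud along one column of pad (crop x 272)
for v in range(280,480,10):
    print(v,(w[120+v//2,180+136]-t).round(4),(w[120+v//2,180+71]-t).round(4),p["color"][120+v//2,180+136])
E
```

```text
knob 1681 [0.6027 0.0349 0.0901] rms 0.0005096990819321868 TCP [0.6087 0.0352 0.0706] rel [-0.006  -0.0004  0.0195] F [  6.4   2.9 -12.6] 0.01596955579043066
r 0.05942730051817088 clip angle 0.29216879576050325
-0.011 0 [253. 280.] [161. 279.]
-0.011 0.005 [254. 291.] [160. 290.]
-0.011 0.01 [256. 302.] [159. 302.]
-0.011 0.015 [258. 315.] [157. 314.]
-0.011 0.02 [259. 328.] [156. 328.]
-0.011 0.025 [261. 342.] [154. 342.]
-0.011 0.03 [263. 357.] [152. 357.]
-0.011 0.035 [266. 374.] [150. 373.]
0.011 0 [250. 366.] [163. 366.]
0.011 0.005 [252. 379.] [162. 379.]
0.011 0.01 [253. 393.] [161. 392.]
0.011 0.015 [255. 407.] [159. 407.]
0.011 0.02 [256. 423.] [158. 423.]
0.011 0.025 [258. 439.] [156. 439.]
0.011 0.03 [260. 457.] [154. 457.]
0.011 0.035 [262. 476.] [153. 476.]
cam [-0.0842482  -0.00089272  0.14125955]
280 [ 0.0068  0.0179 -0.0342] [ 0.0077 -0.0176 -0.0356] [223 219 213]
290 [-0.0108  0.0139  0.0042] [-0.0107 -0.0139  0.0043] [165 162 157]
300 [-0.0109  0.0134  0.0088] [-0.0106 -0.0136  0.0085] [108 106 106]
310 [-0.0108  0.0131  0.0128] [-0.0108 -0.0132  0.013 ] [76 77 82]

[... 374 characters left out ...]
-0.0116  0.0333] [81 84 82]
380 [-0.0097  0.0112  0.0349] [-0.0109 -0.0113  0.0368] [147 151 152]
390 [-0.0115  0.0106  0.0402] [-0.0086 -0.0114  0.0364] [87 90 93]
400 [-0.011   0.0105  0.0422] [-0.0116 -0.0107  0.0432] [19 21 22]
410 [-0.0114  0.0102  0.0454] [-0.0115 -0.0105  0.0456] [31 32 30]
420 [-0.0115  0.0099  0.048 ] [-0.0121 -0.0103  0.0488] [24 23 21]
430 [-0.0112  0.0098  0.05  ] [-0.0112 -0.0102  0.05  ] [29 28 25]
440 [-0.0111  0.0096  0.0521] [-0.0106 -0.0101  0.0516] [25 17 28]
450 [-0.0113  0.0094  0.0545] [-0.0086 -0.0101  0.0514] [15 27 26]
460 [-0.0114  0.0092  0.0567] [-0.0081 -0.01    0.053 ] [21 19 25]
470 [-0.0146  0.0085  0.0624] [-0.0067 -0.01    0.0535] [22 25 23]
```

The pads cover the ball, but it slides tangentially: it is low-friction and I'm also pulling it radially (13 N). I raise the grip to 120 N and relieve the radial pull before going on.

Request:
play_rows --force 120 --targets '[{"grip": 255,"linear": [0.08,0,-0.07],"delta_rot": [0,0,0]},{"grip": 255,"linear": [0.15,0,-0.14],"delta_rot": [0,0,0]},{"grip": 255,"linear": [0.15,0,-0.14],"delta_rot": [0,0,0]},{"grip": 255,"linear": [0.15,0,-0.14],"delta_rot": [0,0,0]}]'

```text
time: 14.2
ee_pos: [0.608, 0.0352, 0.0698]
tcp_rot: [180.0, -0.0, -179.8]
wrist_force: [-5.8, 1.4, -1.8]
opening: 0.0148
grasp_force: 117.3
```

```bash
python3 kb.py
```

```text
knob 1619 [0.6019 0.0349 0.0893] rms 0.0005248891066346785 TCP [0.608  0.0352 0.0698] rel [-0.0062 -0.0004  0.0194] F [-5.7  1.8 -2.3] 0.01481421169395988
r 0.05944885560727517 clip angle 0.2726562675585249
```

Request:
play_rows --targets '[{"grip": 255,"linear": [0.1,0,0.12],"delta_rot": [0,0,0]},{"grip": 255,"linear": [0.2,0,0.22],"delta_rot": [0,0,0]},{"grip": 255,"linear": [0.31,0,0.32],"delta_rot": [0,0,0]},{"grip": 255,"linear": [0.42,0,0.42],"delta_rot": [0,0,0]},{"grip": 255,"linear": [0.42,0,0.42],"delta_rot": [0,0,0]}]'

```text
time: 14.75
ee_pos: [0.6169, 0.0352, 0.0734]
tcp_rot: [-180.0, 0.5, -179.7]
wrist_force: [4.2, 0.7, -3.5]
opening: 0.0005
grasp_force: 0.8
```

```bash
python3 kb.py
```

```text
knob 1478 [0.5987 0.0349 0.0853] rms 0.0017384596680381456 TCP [0.6156 0.035  0.0739] rel [-0.0169 -0.0001  0.0114] F [0.3 0.1 0.7] -0.00019499074564071362
r 0.059431683349168506 clip angle 0.1875989295517999
```

The pinch along y slides off because the ball is slippery. Holding it fore and aft, with the fingers closing along x, gives a positive push along the arc instead. I rise, turn −90° and grip that way.

Request:
play_rows --force 30 --targets '[{"grip": 0,"linear": [0,0,4],"delta_rot": [0,0,0]},{"grip": 0,"linear": [0,0,7.5],"delta_rot": [0,0,-0.14]},{"grip": 0,"linear": [-1,0,7.5],"delta_rot": [0,0,-0.28]},{"grip": 0,"linear": [-2,0,7.5],"delta_rot": [0,0,-0.42]},{"grip": 0,"linear": [-2,0,7.5],"delta_rot": [0,0,-0.56]},{"grip": 0,"linear": [-2,0,7.5],"delta_rot": [0,0,-0.7]},{"grip": 0,"linear": [-2,0,7.5],"delta_rot": [0,0,-0.84]},{"grip": 0,"linear": [-2,0,7.5],"delta_rot": [0,0,-0.98]},{"grip": 0,"linear": [-2,0,7.5],"delta_rot": [0,0,-1.12]},{"grip": 0,"linear": [-2,0,7.5],"delta_rot": [0,0,-1.26]}]'

```text
time: 15.8
ee_pos: [0.5937, 0.0348, 0.1502]
tcp_rot: [179.8, 0.1, 107.8]
wrist_force: [-0.3, -0.3, -0.8]
opening: 0.0855
grasp_force: 0.0
```

Request:
play_rows --targets '[{"grip": 0,"linear": [0,0,0],"delta_rot": [0,0,-0.14]},{"grip": 0,"linear": [0,0,0],"delta_rot": [0,0,-0.28]},{"grip": 0,"linear": [0,0,0],"delta_rot": [0,0,-0.31]},{"grip": 0,"linear": [0,0,0],"delta_rot": [0,0,-0.31]}]'

```text
time: 16.2
ee_pos: [0.5933, 0.035, 0.1495]
tcp_rot: [179.9, 0.0, 90.5]
wrist_force: [-0.1, -0.1, 0.5]
opening: 0.0854
grasp_force: 0.0
```

```bash
python3 kb.py; python3 -c "
from h import *
o=bot.get_obs(); print(o['time'],o['tcp_rot'],o['q'])"
```

```text
knob 519 [0.5925 0.0349 0.0747] rms 0.0005285096850611434 TCP [0.5931 0.035  0.1493] rel [-0.0006 -0.0001 -0.0746] F [-0.1  0.6 -0.2] 0.08523924794469574
r 0.05936679996321733 clip angle -0.01973129347894992
16.25 [1.79922378e+02 4.15220831e-02 9.05019303e+01] [ 3.39847055e+00  1.00864586e+01  6.65066223e+00  8.64887788e+01
 -4.53914496e-02  9.28964823e+01]
```

Request:
play_rows --force 30 --targets '[{"grip": 0,"linear": [-0.05,0,-4],"delta_rot": [0,0,0]},{"grip": 0,"linear": [-0.05,0,-7],"delta_rot": [0,0,0]},{"grip": 0,"linear": [-0.05,0,-8.4],"delta_rot": [0,0,0]},{"grip": 180,"linear": [-0.05,0,-8.4],"delta_rot": [0,0,0]},{"grip": 255,"linear": [-0.05,0,-8.4],"delta_rot": [0,0,0]},{"grip": 255,"linear": [-0.05,0,-8.4],"delta_rot": [0,0,0]},{"grip": 255,"linear": [-0.05,0,-8.4],"delta_rot": [0,0,0]},{"grip": 255,"linear": [-0.05,0,-8.4],"delta_rot": [0,0,0]},{"grip": 255,"linear": [-0.05,0,-8.4],"delta_rot": [0,0,0]}]'

```text
time: 17.15
ee_pos: [0.5918, 0.0352, 0.0658]
tcp_rot: [-180.0, 0.0, 90.3]
wrist_force: [-5.9, -0.3, 7.7]
opening: 0.0177
grasp_force: 29.1
```

```bash
python3 kb.py
```

```text
knob 1432 [0.5922 0.0348 0.0746] rms 0.0004887733491278658 TCP [0.5918 0.0352 0.0658] rel [ 0.0004 -0.0004  0.0088] F [-5.8 -0.7  5.8] 0.017715548927134728
r 0.05964057608868375 clip angle -0.022900149534412828
```

Request:
play_rows --targets '[{"grip": 255,"linear": [0.14,0,0.27],"delta_rot": [0,0,0]},{"grip": 255,"linear": [0.29,0,0.53],"delta_rot": [0,0,0]},{"grip": 255,"linear": [0.45,0,0.78],"delta_rot": [0,0,0]},{"grip": 255,"linear": [0.62,0,1.02],"delta_rot": [0,0,0]},{"grip": 255,"linear": [0.81,0,1.25],"delta_rot": [0,0,0]},{"grip": 255,"linear": [1.01,0,1.48],"delta_rot": [0,0,0]},{"grip": 255,"linear": [1.01,0,1.48],"delta_rot": [0,0,0]}]'

```text
time: 17.9
ee_pos: [0.5992, 0.0352, 0.0795]
tcp_rot: [-179.6, 0.0, 90.3]
wrist_force: [-17.3, 0.1, 7.4]
opening: 0.0174
grasp_force: 29.8
```

```bash
python3 kb.py
```

```text
knob 1393 [0.5995 0.0349 0.0863] rms 0.00048475379454884283 TCP [0.5992 0.0352 0.0794] rel [ 0.0003 -0.0004  0.0069] F [-17.2   1.1   7.9] 0.017853348889506248
r 0.059377230224907686 clip angle 0.20856966307066338
```

Request:
play_rows --force 20 --targets '[{"grip": 255,"linear": [0.1,0,0.2],"delta_rot": [0,0,0]},{"grip": 255,"linear": [0.3,0,0.4],"delta_rot": [0,0,0]},{"grip": 255,"linear": [0.55,0,0.58],"delta_rot": [0,0,0]},{"grip": 255,"linear": [0.8,0,0.75],"delta_rot": [0,0,0]},{"grip": 255,"linear": [0.8,0,0.85],"delta_rot": [0,0,0]}]'

```text
time: 18.45
ee_pos: [0.607, 0.0353, 0.089]
tcp_rot: [-179.6, 0.0, 90.3]
wrist_force: [-18.3, 0.3, 11.6]
opening: 0.0177
grasp_force: 29.3
```

```bash
python3 kb.py
```

```text
knob 1380 [0.6073 0.0348 0.0943] rms 0.0004897839390649332 TCP [0.6071 0.0353 0.089 ] rel [ 0.0002 -0.0004  0.0053] F [-19.7   0.7  14.5] 0.017854150610094207
r 0.059174817138380235 clip angle 0.39700015910490083
```

Request:
play_rows --targets '[{"grip": 255,"linear": [0.2,0,0.02],"delta_rot": [0,0,0]},{"grip": 255,"linear": [0.45,0,0.12],"delta_rot": [0,0,0]},{"grip": 255,"linear": [0.7,0,0.25],"delta_rot": [0,0,0]},{"grip": 255,"linear": [0.95,0,0.38],"delta_rot": [0,0,0]},{"grip": 255,"linear": [1.2,0,0.5],"delta_rot": [0,0,0]},{"grip": 255,"linear": [1.2,0,0.5],"delta_rot": [0,0,0]}]'

```text
time: 19.1
ee_pos: [0.6201, 0.0353, 0.0965]
tcp_rot: [-179.9, 0.0, 90.3]
wrist_force: [-22.1, -0.3, 27.0]
opening: 0.0177
grasp_force: 42.4
```

```bash
python3 kb.py
```

```text
knob 1395 [0.6205 0.035  0.1029] rms 0.0005010769127666002 TCP [0.6201 0.0353 0.0965] rel [ 0.0003 -0.0003  0.0064] F [-21.2   0.1  26.7] 0.017220917164145293
r 0.05896072266377079 clip angle 0.664717575525749
```

The clip is at 0.66 rad, past over-centre. I release, rise and go for the chamber, turning back +90°.

Request:
play_rows --targets '[{"grip": 0,"linear": [-0.1,0,0.1],"delta_rot": [0,0,0]},{"grip": 0,"linear": [-0.1,0,0.3],"delta_rot": [0,0,0]},{"grip": 0,"linear": [-0.1,0,0.6],"delta_rot": [0,0,0]},{"grip": 0,"linear": [-0.1,0,1],"delta_rot": [0,0,0]},{"grip": 0,"linear": [-0.1,0,4],"delta_rot": [0,0,0]},{"grip": 0,"linear": [-0.1,0,8],"delta_rot": [0,0,0]},{"grip": 0,"linear": [-1,-2,10],"delta_rot": [0,0,0.14]},{"grip": 0,"linear": [-3,-4,10],"delta_rot": [0,0,0.28]},{"grip": 0,"linear": [-5,-6,10],"delta_rot": [0,0,0.42]},{"grip": 0,"linear": [-8,-9,10],"delta_rot": [0,0,0.56]}]'

```text
time: 20.15
ee_pos: [0.5421, -0.055, 0.1926]
tcp_rot: [-180.0, 0.0, 122.8]
wrist_force: [0.3, -0.6, -0.1]
opening: 0.0852
grasp_force: 0.0
```

```bash
python3 - <<'E'
from h import *
p=bot.camera("side"); a=p["color"][170:260,240:375]; hsv=cv2.cvtColor(a,cv2.COLOR_RGB2HSV)
w=cloud(p)[170:260,240:375]; m=((hsv[...,0]<6)|(hsv[...,0]>174))&(hsv[...,1]>150)
r=w[m]; r=r[np.isfinite(r[:,0])&(r[:,2]>.06)&(r[:,2]<.14)]; print(len(r),np.median(r,0),np.percentile(r,[3,97],axis=0)); print(bot.get_obs()["ee_pos"])
E
```

```text
72 [0.62396607 0.03237979 0.11204486] [[0.61835204 0.02762257 0.10206698]
 [0.63172197 0.0403308  0.11716676]]
[ 0.53805452 -0.05856979  0.19329085]
```

The clip stays up by itself with the knob at about z 0.107. Next I go above the chamber's near end.

Request:
play_rows --targets '[{"grip": 0,"linear": [-1,-3,0],"delta_rot": [0,0,0.14]},{"grip": 0,"linear": [-3,-6,0],"delta_rot": [0,0,0.28]},{"grip": 0,"linear": [-5,-9,0],"delta_rot": [0,0,0.42]},{"grip": 0,"linear": [-7,-12.3,0],"delta_rot": [0,0,0.56]},{"grip": 0,"linear": [-7,-12.3,0],"delta_rot": [0,0,0.7]},{"grip": 0,"linear": [-7,-12.3,0],"delta_rot": [0,0,0.84]},{"grip": 0,"linear": [-7,-12.3,0],"delta_rot": [0,0,0.98]},{"grip": 0,"linear": [-7,-12.3,0],"delta_rot": [0,0,1.03]},{"grip": 0,"linear": [-7,-12.3,0],"delta_rot": [0,0,1.03]}]'

```text
time: 21.1
ee_pos: [0.4723, -0.1779, 0.1929]
tcp_rot: [-180.0, 0.0, -178.6]
wrist_force: [-0.4, -0.2, -1.0]
opening: 0.0853
grasp_force: 0.0
```

```bash
cat > ch.py <<'E'
from h import *
import sys
zt=float(sys.argv[1])
p=bot.camera("wrist"); w=cloud(p); hsv=cv2.cvtColor(p["color"],cv2.COLOR_RGB2HSV)
m=((hsv[...,0]>95)&(hsv[...,0]<130)&(hsv[...,1]>100)).astype(np.uint8); m=cv2.morphologyEx(m,cv2.MORPH_CLOSE,np.ones((31,31)))
n,l,s,cc=cv2.connectedComponentsWithStats(m); o=bot.get_obs()
print(o["time"],o["ee_pos"].round(4),o["tcp_rot"].round(2),o["wrist_force"].round(1),o["opening"])
for i in range(1,n):
    if s[i,4]<2000: continue
    v,u=np.nonzero(l==i); pts=np.array([ray(p,a,b,zt)[:2] for a,b in zip(u,v)])*1000
    r=w[l==i]; r=r[np.isfinite(r[:,2])]
    print(s[i],cv2.minAreaRect(pts.astype(np.float32)),"x",pts[:,0].min(),pts[:,0].max(),"z",np.median(r[:,2]))
E
python3 ch.py .008
```

```text
21.15 [ 0.4723 -0.1779  0.1929] [-1.7998e+02  3.0000e-02 -1.7868e+02] [ 0.6 -0.5  0.1] 0.08565784689832633
[ 314   27   92  104 3883] ((384.4372253417969, -115.35015106201172), (31.91483497619629, 83.62538146972656), 52.977439880371094) x 342.5809370204058 426.14871134073496 z 0.004776031051355323
[ 499   61   61  101 3878] ((407.4974670410156, 49.553314208984375), (92.44062805175781, 43.64699172973633), 36.52086639404297) x 365.0901884900186 449.6709798167303 z 0.004741481094566347
[ 255  160   49  115 2481] ((513.64990234375, -180.3793487548828), (118.32526397705078, 45.101356506347656), 1.5114980936050415) x 454.03300233480917 573.2592971190633 z 0.007047338556544935
[   0  167   55   98 4155] ((523.1976318359375, -426.08514404296875), (51.09921646118164, 104.15836334228516), 76.9696273803711) x 467.30389725922674 568.1752406613394 z 0.052197045748851006
[    0   282   560   138 24154] ((676.1871337890625, -176.68728637695312), (188.18902587890625, 674.098876953125), 1.3828133344650269) x 584.7450140279562 778.3879099295699 z 0.2595016066759912
```

Request:
play_rows --force 50 --targets '[{"grip": 0,"linear": [-0.3,-0.37,-5],"delta_rot": [0,0,0.003]},{"grip": 0,"linear": [-0.3,-0.37,-10],"delta_rot": [0,0,0.003]},{"grip": 0,"linear": [-0.3,-0.37,-14.5],"delta_rot": [0,0,0.003]},{"grip": 0,"linear": [-0.3,-0.37,-17.5],"delta_rot": [0,0,0.003]},{"grip": 40,"linear": [-0.3,-0.37,-19.3],"delta_rot": [0,0,0.003]},{"grip": 40,"linear": [-0.3,-0.37,-19.3],"delta_rot": [0,0,0.003]}]'

```text
time: 21.75
ee_pos: [0.4675, -0.1808, -0.0029]
tcp_rot: [179.9, -0.2, -178.5]
wrist_force: [0.1, 0.5, 0.3]
opening: 0.0718
grasp_force: 0.0
```

Request:
play_rows --targets '[{"grip": 255,"linear": [0,0,0],"delta_rot": [0,0,0]},{"grip": 255,"linear": [0,0,0],"delta_rot": [0,0,0]},{"grip": 255,"linear": [0,0,0],"delta_rot": [0,0,0]},{"grip": 255,"linear": [0,0,0],"delta_rot": [0,0,0]},{"grip": 255,"linear": [0,0,0],"delta_rot": [0,0,0]},{"grip": 255,"linear": [0,0,0],"delta_rot": [0,0,0]}]'

```text
time: 22.35
ee_pos: [0.4705, -0.182, 0.0018]
tcp_rot: [-179.9, 0.2, -178.4]
wrist_force: [-1.1, 0.9, 7.1]
opening: 0.0437
grasp_force: 51.5
```

Request:
play_rows --targets '[{"grip": 255,"linear": [0,0,1],"delta_rot": [0,0,0]},{"grip": 255,"linear": [0,0,3],"delta_rot": [0,0,0]},{"grip": 255,"linear": [0,0,6],"delta_rot": [0,0,0]},{"grip": 255,"linear": [0,1,8],"delta_rot": [0,0,0]},{"grip": 255,"linear": [-0.5,4,8],"delta_rot": [0,0,0]},{"grip": 255,"linear": [-1,8,8],"delta_rot": [0,0,-0.01]},{"grip": 255,"linear": [-1.5,12,8],"delta_rot": [0,0,-0.02]},{"grip": 255,"linear": [-2,16,8],"delta_rot": [0,0,-0.02]},{"grip": 255,"linear": [-2.5,19.5,8],"delta_rot": [0,0,-0.02]},{"grip": 255,"linear": [-2.5,21.6,8],"delta_rot": [0,0,-0.02]}]'

```text
time: 23.35
ee_pos: [0.4438, 0.0366, 0.081]
tcp_rot: [180.0, 0.1, -179.5]
wrist_force: [0.9, -0.1, -0.6]
opening: 0.0435
grasp_force: 51.0
```

Request:
play_rows --targets '[{"grip": 255,"linear": [0,0,0],"delta_rot": [0,0,0]},{"grip": 255,"linear": [0,0,0],"delta_rot": [0,0,0]},{"grip": 255,"linear": [0,0,0],"delta_rot": [0,0,0]}]'

```text
time: 23.65
ee_pos: [0.4444, 0.0339, 0.0802]
tcp_rot: [-180.0, 0.0, -179.6]
wrist_force: [0.2, 0.6, -0.0]
opening: 0.0436
grasp_force: 51.0
```

```bash
python3 ch.py .087; python3 - <<'E'
from h import *
p=bot.camera("wrist"); save(p,"w10.png"); w=cloud(p); hsv=cv2.cvtColor(p["color"],cv2.COLOR_RGB2HSV)
b=(hsv[...,0]>95)&(hsv[...,0]<130)&(hsv[...,1]>80); r=w[b&(w[...,2]>.07)&(w[...,2]<.105)]
print(len(r)); A=np.c_[r[:,0]-.49,r[:,1]-.034,np.ones(len(r))]; print("plane slopes deg / z",np.degrees(np.linalg.lstsq(A,r[:,2],rcond=None)[0][:2]),np.linalg.lstsq(A,r[:,2],rcond=None)[0][2])
print(np.percentile(r,[.5,99.5],axis=0))
for x in np.arange(.48,.52,.008):
    q=r[abs(r[:,0]-x)<.002]; print(x.round(3),np.percentile(q[:,1],[1,99]).round(4),np.percentile(q[:,1],[1,99]).mean().round(4)) if len(q)>10 else 0
s=w[(abs(w[...,2]-.036)<.004)&(abs(w[...,1]-.034)<.055)&(w[...,0]>.56)&(w[...,0]<.68)]; print("seat y",np.percentile(s[:,1],[1,99]),np.median(s[:,2]),s[:,0].max())
E
```

```text
23.7 [0.4444 0.0337 0.0801] [-1.7998e+02  4.0000e-02 -1.7962e+02] [-0.1 -0.1 -0.8] 0.04395526466740282
[   0   45   94  149 4669] ((375.15863037109375, -60.453948974609375), (24.865169525146484, 56.13036346435547), 52.87500762939453) x 348.5303845362007 401.4927108709218 z 0.004399364180052934
[   20    91   540   329 43493] ((440.5409851074219, 36.984893798828125), (155.2158660888672, 268.3106384277344), 0.36701783537864685) x 362.9516800700924 519.0066292051852 z 0.1281115881085867
7200
plane slopes deg / z [ 0.25305488 -0.04179581] 0.08531690206866441
[[0.42822669 0.01097952 0.07968307]
 [0.50484773 0.0564125  0.09305887]]
0.48 [0.0114 0.0563] 0.0338
0.488 [0.0115 0.0568] 0.0341
0.496 [0.0112 0.0565] 0.0339
0.504 [0.0118 0.0566] 0.0342
seat y [-0.00436738 -0.00436738] 0.03200028584849696 0.5608513071475636
```

View pics/w10.png

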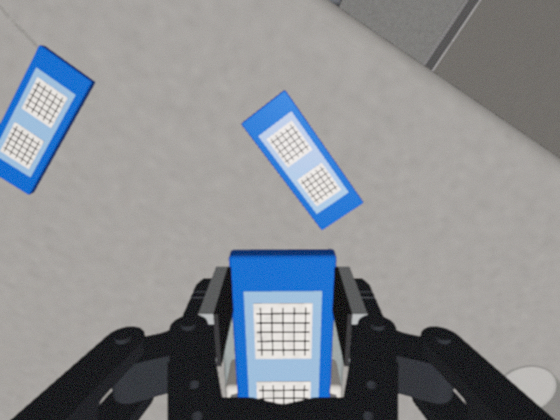

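The picture shows the chamber level and straight between the fingers (rear end at row 250), grids up. It is centred on the stage axis. I lower it to just above the tongue level and slide in.

Request:
play_rows --targets '[{"grip": 255,"linear": [0,0,-2],"delta_rot": [0,0,0]},{"grip": 255,"linear": [0,0.02,-3.5],"delta_rot": [0,0,0]},{"grip": 255,"linear": [0,0.02,-4.1],"delta_rot": [0,0,0]},{"grip": 255,"linear": [0,0.02,-4.1],"delta_rot": [0,0,0]},{"grip": 255,"linear": [1,0.02,-4.1],"delta_rot": [0,0,0]},{"grip": 255,"linear": [2,0.02,-4.1],"delta_rot": [0,0,0]},{"grip": 255,"linear": [3,0.02,-4.1],"delta_rot": [0,0,0]},{"grip": 255,"linear": [3,0.02,-4.1],"delta_rot": [0,0,0]}]'

```text
time: 24.55
ee_pos: [0.4759, 0.0347, 0.039]
tcp_rot: [-180.0, 0.1, -179.6]
wrist_force: [-1.7, 0.1, -0.4]
opening: 0.0443
grasp_force: 51.0
```

Request:
play_rows --targets '[{"grip": 255,"linear": [0.7,0,0],"delta_rot": [0,0,0]},{"grip": 255,"linear": [1.4,0,-0.05],"delta_rot": [0,0,0]},{"grip": 255,"linear": [2.1,0,-0.05],"delta_rot": [0,0,0]},{"grip": 255,"linear": [2.8,0,-0.05],"delta_rot": [0,0,0]},{"grip": 255,"linear": [3.5,0,-0.05],"delta_rot": [0,0,0]},{"grip": 255,"linear": [4,0,-0.1],"delta_rot": [0,0,0]},{"grip": 255,"linear": [4,0,-0.1],"delta_rot": [0,0,0]},{"grip": 255,"linear": [4,0,-0.1],"delta_rot": [0,0,0]}]'

```text
time: 25.35
ee_pos: [0.5144, 0.0347, 0.0378]
tcp_rot: [-180.0, 0.0, -179.6]
wrist_force: [0.8, 0.1, -0.2]
opening: 0.044
grasp_force: 51.1
```

Request:
play_rows --targets '[{"grip": 255,"linear": [0.4,0,0],"delta_rot": [0,0,0]},{"grip": 255,"linear": [0.8,0,0],"delta_rot": [0,0,0]},{"grip": 255,"linear": [1.1,0,0],"delta_rot": [0,0,0]},{"grip": 255,"linear": [1.3,0,0],"delta_rot": [0,0,0]},{"grip": 255,"linear": [1.3,0,0],"delta_rot": [0,0,0]}]'

```text
time: 25.85
ee_pos: [0.5259, 0.0347, 0.0378]
tcp_rot: [-180.0, -0.2, -179.6]
wrist_force: [-8.8, 1.3, 6.9]
opening: 0.044
grasp_force: 51.9
```

Request:
play_rows --targets '[{"grip": 255,"linear": [0.1,0,-0.05],"delta_rot": [0,0,0]},{"grip": 255,"linear": [0.2,0,-0.05],"delta_rot": [0,0,0]},{"grip": 255,"linear": [0.2,0,-0.05],"delta_rot": [0,0,0]}]'

```text
time: 26.15
ee_pos: [0.526, 0.0347, 0.0377]
tcp_rot: [-180.0, -0.4, -179.6]
wrist_force: [-21.3, 1.2, 18.4]
opening: 0.0438
grasp_force: 53.0
```

```bash
python3 - <<'E'
from h import *
for n in("side","top"):
    p=bot.camera(n); w=cloud(p); hsv=cv2.cvtColor(p["color"],cv2.COLOR_RGB2HSV); save(p,"in_%s.png"%n,(230,150,380,270) if n=="side" else (220,150,310,280),4)
    b=(hsv[...,0]>95)&(hsv[...,0]<130)&(hsv[...,1]>80)&(abs(w[...,1]-.034)<.03)&(w[...,2]>.03)&(w[...,2]<.06)
    r=w[b]; print(n,len(r),np.percentile(r,[1,50,99],axis=0).round(4))
print(bot.get_obs()["ee_pos"],bot.get_obs()["wrist_force"])
E
```

```text
side 510 [[0.5102 0.0122 0.0379]
 [0.5743 0.0295 0.044 ]
 [0.6282 0.0606 0.0466]]Traceback (most recent call last):
  File "<stdin>", line 5, in <module>
    return _quantile_unchecked(
        a, q, axis, out, overwrite_input, method, keepdims, weights)
    return _ureduce(a,
                    func=_quantile_ureduce_func,
    ...<5 lines>...
                    overwrite_input=overwrite_input,
                    method=method)
    r = func(a, **kwargs)
    result = _quantile(arr,
                       quantiles=q,
    ...<2 lines>...
                       out=out,
                       weights=wgt)
    slices_having_nans = np.isnan(arr[-1, ...])
                                  ~~~^^^^^^^^^
IndexError: index -1 is out of bounds for axis 0 with size 0
```

View pics/in_side.png

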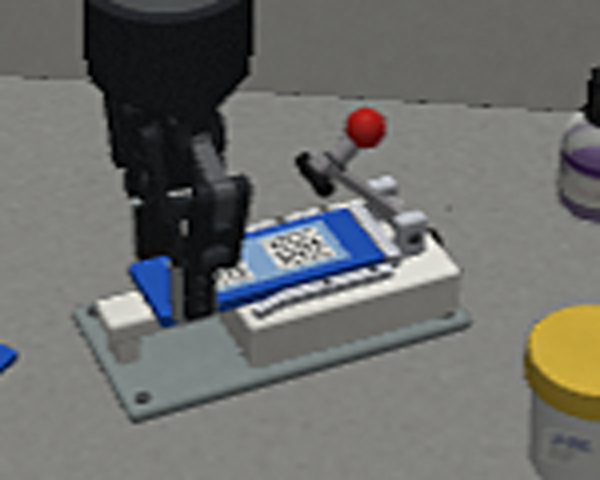

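The side crop shows the chamber seated between the guides with its front edge at the back stop (385,250). The clip is raised with the red knob at (366,127). Fx rose to 21 N without movement, so it is home. I relax the push, release and rise.

Request:
play_rows --targets '[{"grip": 255,"linear": [-0.25,0,0.05],"delta_rot": [0,0,0]},{"grip": 255,"linear": [-0.25,0,0.05],"delta_rot": [0,0,0]},{"grip": 0,"linear": [-0.25,0,0.05],"delta_rot": [0,0,0]},{"grip": 0,"linear": [-0.25,0,0.05],"delta_rot": [0,0,0]},{"grip": 0,"linear": [-0.25,0,0.05],"delta_rot": [0,0,0]},{"grip": 0,"linear": [-0.25,0,0.05],"delta_rot": [0,0,0]},{"grip": 0,"linear": [-0.25,0,0.05],"delta_rot": [0,0,0]},{"grip": 0,"linear": [-0.25,0,2],"delta_rot": [0,0,0]},{"grip": 0,"linear": [-0.25,0,5],"delta_rot": [0,0,0]},{"grip": 0,"linear": [-0.25,0,9],"delta_rot": [0,0,0]}]'

```text
time: 27.25
ee_pos: [0.5258, 0.0346, 0.1268]
tcp_rot: [-180.0, -0.1, -179.6]
wrist_force: [0.7, -0.5, -0.2]
opening: 0.0856
grasp_force: 0.0
```

Request:
play_rows --targets '[{"grip": 0,"linear": [0,0,4],"delta_rot": [0,0,-0.14]},{"grip": 0,"linear": [0,0,7],"delta_rot": [0,0,-0.28]},{"grip": 0,"linear": [0,0,8],"delta_rot": [0,0,-0.42]},{"grip": 0,"linear": [0,0,8],"delta_rot": [0,0,-0.42]}]'

```text
time: 27.65
ee_pos: [0.5276, 0.0347, 0.2092]
tcp_rot: [179.9, 0.2, 156.3]
wrist_force: [0.1, -0.2, 0.3]
opening: 0.0855
grasp_force: 0.0
```

```bash
cat > seat.py <<'E'
from h import *
S=np.array([.5805,.0345]); a=np.radians(.35)
for n in("wrist","top","side"):
    p=bot.camera(n); w=cloud(p); hsv=cv2.cvtColor(p["color"],cv2.COLOR_RGB2HSV)
    b=(hsv[...,0]>95)&(hsv[...,0]<130)&(hsv[...,1]>80)&(abs(w[...,1]-.034)<.035)&(w[...,2]>.03)&(w[...,2]<.055)
    r=w[b]
    if len(r)<50: print(n,len(r)); continue
    rect=cv2.minAreaRect((r[:,:2]*1000).astype(np.float32)); print(n,len(r),rect,np.percentile(r,[.5,50,99.5],axis=0).round(4).tolist())
    for z,t in((.036,"seatblk"),): 
        q=w[(abs(w[...,2]-z)<.004)&(abs(w[...,1]-.034)<.05)&(w[...,0]>.47)&(w[...,0]<.69)&~b]; print(t,np.percentile(q,[1,99],axis=0).round(4).tolist())
    m=((hsv[...,0]<6)|(hsv[...,0]>174))&(hsv[...,1]>150)&(abs(w[...,0]-.61)<.05)&(abs(w[...,1]-.034)<.04)&(w[...,2]<.14)&(w[...,2]>.06)
    if m.sum()>20: print("knob",np.percentile(w[m],[2,50,98],axis=0).round(4).tolist())
o=bot.get_obs(); print(o["time"],o["ee_pos"],o["tcp_rot"])
E
python3 seat.py
```

```text
wrist 2577 ((569.906005859375, 35.10343551635742), (119.8062515258789, 45.904052734375), 0.7294420599937439) [[0.5102, 0.0118, 0.0392], [0.5437, 0.0384, 0.043], [0.6281, 0.058, 0.0448]]
seatblk [[0.4895, -0.0032, 0.0323], [0.6635, 0.0737, 0.0399]]
knob [[0.6174, 0.0278, 0.1052], [0.6224, 0.0362, 0.1126], [0.6304, 0.0437, 0.1163]]
top 0
side 660 ((569.8609008789062, 39.29330825805664), (55.77125549316406, 120.8989028930664), 89.08541870117188) [[0.5099, 0.0123, 0.0365], [0.565, 0.0287, 0.044], [0.6283, 0.0643, 0.0469]]
seatblk [[0.4889, -0.0033, 0.0322], [0.6642, 0.0727, 0.0398]]
knob [[0.6181, 0.027, 0.102], [0.6243, 0.0324, 0.1116], [0.6323, 0.0414, 0.1176]]
27.8 [0.52646842 0.03464941 0.20613501] [-1.79948475e+02 -4.79947897e-02  1.56596058e+02]
```

The chamber measures at centre (0.570, 0.035) with its top at seat level + 8 mm, so it is home, and the clip is still up. Next I turn to −90° above the knob for the fore-aft grip.

Request:
play_rows --targets '[{"grip": 0,"linear": [1,0,0],"delta_rot": [0,0,-0.14]},{"grip": 0,"linear": [3,0,0],"delta_rot": [0,0,-0.28]},{"grip": 0,"linear": [5,0,0],"delta_rot": [0,0,-0.42]},{"grip": 0,"linear": [7,0,0],"delta_rot": [0,0,-0.56]},{"grip": 0,"linear": [9,0,0],"delta_rot": [0,0,-0.7]},{"grip": 0,"linear": [10.1,0,-1],"delta_rot": [0,0,-0.84]},{"grip": 0,"linear": [10.1,0,-2],"delta_rot": [0,0,-0.98]},{"grip": 0,"linear": [10.1,0,-3],"delta_rot": [0,0,-1.12]},{"grip": 0,"linear": [10.1,0,-3.5],"delta_rot": [0,0,-1.157]},{"grip": 0,"linear": [10.1,0,-3.5],"delta_rot": [0,0,-1.157]}]'

```text
time: 28.8
ee_pos: [0.6269, 0.0346, 0.1699]
tcp_rot: [-179.8, 0.0, 90.2]
wrist_force: [-0.6, 0.5, -0.4]
opening: 0.0852
grasp_force: 0.0
```

```bash
sed -i 's/(w\[...,2\]<.135)/(w[...,2]<.125)/' kb.py; python3 kb.py; python3 -c "
from h import *
o=bot.get_obs(); print(o['tcp_rot'],o['q'])"
```

```text
knob 556 [0.6275 0.035  0.1057] rms 0.0005205093057927066 TCP [0.6272 0.0346 0.1708] rel [ 0.0003  0.0004 -0.0651] F [ 0.1 -0.8 -0.3] 0.08551114001881509
r 0.05883821179686733 clip angle 0.7924242614730727
[-1.79844358e+02  3.06365497e-02  9.02642855e+01] [ 3.16876608e+00  1.52353665e+01  1.50844209e+01  9.00060484e+01
 -2.27105711e-02  9.29045533e+01]
```

Request:
play_rows --force 20 --targets '[{"grip": 0,"linear": [0.05,0.03,-3.5],"delta_rot": [0,0,0]},{"grip": 0,"linear": [0.05,0.03,-6.5],"delta_rot": [0,0,0]},{"grip": 0,"linear": [0.05,0.03,-7],"delta_rot": [0,0,0]},{"grip": 150,"linear": [0.05,0.03,-7],"delta_rot": [0,0,0]},{"grip": 255,"linear": [0.05,0.03,-7],"delta_rot": [0,0,0]},{"grip": 255,"linear": [0.05,0.03,-7],"delta_rot": [0,0,0]},{"grip": 255,"linear": [0.05,0.03,-7],"delta_rot": [0,0,0]},{"grip": 255,"linear": [0.05,0.03,-7],"delta_rot": [0,0,0]},{"grip": 255,"linear": [0.05,0.03,-7],"delta_rot": [0,0,0]}]'

```text
time: 29.75
ee_pos: [0.6271, 0.035, 0.1035]
tcp_rot: [-179.9, 0.0, 90.1]
wrist_force: [-9.7, -0.9, 8.7]
opening: 0.0181
grasp_force: 19.0
```

```bash
python3 kb.py
```

```text
knob 1296 [0.6275 0.035  0.1057] rms 0.0004789956067462858 TCP [0.6271 0.035  0.1034] rel [ 0.0004 -0.      0.0023] F [-9.1 -0.5  8.1] 0.018258618771606193
r 0.0588557166628069 clip angle 0.7926754366090146
```

Request:
play_rows --targets '[{"grip": 255,"linear": [-0.28,0,-0.15],"delta_rot": [0,0,0]},{"grip": 255,"linear": [-0.56,0,-0.3],"delta_rot": [0,0,0]},{"grip": 255,"linear": [-0.83,0,-0.45],"delta_rot": [0,0,0]},{"grip": 255,"linear": [-1.09,0,-0.6],"delta_rot": [0,0,0]},{"grip": 255,"linear": [-1.09,0,-0.6],"delta_rot": [0,0,0]}]'

```text
time: 30.3
ee_pos: [0.6183, 0.0349, 0.0986]
tcp_rot: [179.8, 0.0, 90.1]
wrist_force: [-1.2, -0.5, 8.4]
opening: 0.0184
grasp_force: 19.9
```

```bash
python3 kb.py
```

```text
knob 1347 [0.6188 0.035  0.102 ] rms 0.00048327405587083146 TCP [0.6184 0.0349 0.0987] rel [0.0004 0.     0.0034] F [-0.9 -1.2  9. ] 0.018313001520503257
r 0.058948029830062636 clip angle 0.6328641827074472
```

Request:
play_rows --targets '[{"grip": 255,"linear": [-0.2,0,-0.25],"delta_rot": [0,0,0]},{"grip": 255,"linear": [-0.4,0,-0.45],"delta_rot": [0,0,0]},{"grip": 255,"linear": [-0.6,0,-0.65],"delta_rot": [0,0,0]},{"grip": 255,"linear": [-0.8,0,-0.82],"delta_rot": [0,0,0]},{"grip": 255,"linear": [-1,0,-1],"delta_rot": [0,0,0]},{"grip": 255,"linear": [-1,0,-1],"delta_rot": [0,0,0]}]'

```text
time: 30.95
ee_pos: [0.6066, 0.0349, 0.0881]
tcp_rot: [-180.0, 0.0, 90.1]
wrist_force: [-8.2, -1.7, 10.8]
opening: 0.0183
grasp_force: 20.3
```

```bash
python3 kb.py
```

```text
knob 1413 [0.6069 0.0349 0.094 ] rms 0.0004943154617142807 TCP [0.6067 0.0349 0.0881] rel [ 0.0003 -0.      0.0059] F [-8.7 -1.2 10.9] 0.018029674822247616
r 0.05917119717115868 clip angle 0.3899847773003645
```

Request:
play_rows --targets '[{"grip": 255,"linear": [-0.2,0,-0.25],"delta_rot": [0,0,0]},{"grip": 255,"linear": [-0.38,0,-0.47],"delta_rot": [0,0,0]},{"grip": 255,"linear": [-0.55,0,-0.68],"delta_rot": [0,0,0]},{"grip": 255,"linear": [-0.7,0,-0.9],"delta_rot": [0,0,0]},{"grip": 255,"linear": [-0.84,0,-1.1],"delta_rot": [0,0,0]},{"grip": 255,"linear": [-0.96,0,-1.3],"delta_rot": [0,0,0]},{"grip": 255,"linear": [-0.96,0,-1.3],"delta_rot": [0,0,0]}]'

```text
time: 31.7
ee_pos: [0.5962, 0.0348, 0.0738]
tcp_rot: [-179.8, 0.0, 90.1]
wrist_force: [-9.5, -0.5, 6.0]
opening: 0.0179
grasp_force: 20.8
```

```bash
python3 kb.py
```

```text
knob 1464 [0.5965 0.0348 0.0822] rms 0.0004989045053128037 TCP [0.5962 0.0348 0.0739] rel [ 0.0003 -0.      0.0083] F [-10.4  -0.2   5.1] 0.018039639983681903
r 0.05945277747655962 clip angle 0.12299142708673327
```

Request:
play_rows --targets '[{"grip": 255,"linear": [-0.1,0,-0.1],"delta_rot": [0,0,0]},{"grip": 255,"linear": [-0.2,0,-0.2],"delta_rot": [0,0,0]},{"grip": 255,"linear": [-0.3,0,-0.28],"delta_rot": [0,0,0]},{"grip": 255,"linear": [-0.3,0,-0.28],"delta_rot": [0,0,0]}]'

```text
time: 32.15
ee_pos: [0.5947, 0.0348, 0.0714]
tcp_rot: [180.0, 0.0, 90.1]
wrist_force: [-3.0, -1.1, 6.0]
opening: 0.0182
grasp_force: 20.7
```

```bash
python3 kb.py
```

```text
knob 1480 [0.5952 0.0348 0.0801] rms 0.00048060029005071514 TCP [0.5948 0.0349 0.0714] rel [ 0.0004 -0.      0.0087] F [-3.7 -1.2  4.8] 0.018009492036516393
r 0.05951253923258268 clip angle 0.08156043370094224
```

Request:
play_rows --targets '[{"grip": 255,"linear": [-0.1,0,-0.1],"delta_rot": [0,0,0]},{"grip": 255,"linear": [-0.15,0,-0.15],"delta_rot": [0,0,0]},{"grip": 255,"linear": [-0.15,0,-0.15],"delta_rot": [0,0,0]}]'

```text
time: 32.5
ee_pos: [0.5947, 0.0349, 0.0713]
tcp_rot: [179.8, 0.0, 90.1]
wrist_force: [-0.4, -0.7, 9.8]
opening: 0.0182
grasp_force: 21.0
```

```bash
python3 kb.py
```

```text
knob 1457 [0.5951 0.0348 0.08  ] rms 0.0004950324012943461 TCP [0.5947 0.0348 0.0713] rel [ 0.0004 -0.0001  0.0088] F [ 0.  -1.4 10. ] 0.018032500040674453
r 0.05951489313175705 clip angle 0.08051636344710411
```

The knob no longer moves, so the clip rests on the chamber. I open, rise straight up and verify.

Request:
play_rows --targets '[{"grip": 0,"linear": [0,0,0.1],"delta_rot": [0,0,0]},{"grip": 0,"linear": [0,0,0.1],"delta_rot": [0,0,0]},{"grip": 0,"linear": [0,0,0.1],"delta_rot": [0,0,0]},{"grip": 0,"linear": [0,0,0.1],"delta_rot": [0,0,0]},{"grip": 0,"linear": [0,0,0.1],"delta_rot": [0,0,0]},{"grip": 0,"linear": [0,0,3],"delta_rot": [0,0,0]},{"grip": 0,"linear": [0,0,7],"delta_rot": [0,0,0]},{"grip": 0,"linear": [0,0,11],"delta_rot": [0,0,0]},{"grip": 0,"linear": [0,0,12],"delta_rot": [0,0,0]},{"grip": 0,"linear": [0,0,12],"delta_rot": [0,0,0]}]'

```text
time: 33.55
ee_pos: [0.5941, 0.035, 0.1909]
tcp_rot: [179.8, 0.0, 90.1]
wrist_force: [-0.1, 0.5, -0.5]
opening: 0.0851
grasp_force: 0.0
```

```bash
python3 kb.py; python3 seat.py; python3 - <<'E'
from h import *
p=bot.camera("wrist")
for t in("beaker","sample_cup"): print(t,[(np.round(ray(p,*d["pixel"],0),4),round(d["conf"],2)) for d in bot.pinpoint(p,t)])
p=bot.camera("top")
for t in("beaker","sample_cup"): print(t,[(np.round(d["pixel"],1),round(d["conf"],2)) for d in bot.pinpoint(p,t)])
E
```

```text
knob 386 [0.5954 0.0349 0.0801] rms 0.000519610949108634 TCP [0.5935 0.035  0.1888] rel [ 1.900e-03 -1.000e-04 -1.087e-01] F [ 0.3  0.7 -1.1] 0.08557057576347622
r 0.05934087754461639 clip angle 0.08328725166644291
wrist 3165 ((569.06298828125, 34.25718307495117), (121.15861511230469, 48.37757110595703), 0.6627318859100342) [[0.5111, 0.0122, 0.0395], [0.5581, 0.0443, 0.0427], [0.6293, 0.0586, 0.045]]
seatblk [[0.4912, -0.0027, 0.0324], [0.6646, 0.074, 0.0399]]
knob [[0.5867, 0.0291, 0.0812], [0.5946, 0.0377, 0.0877], [0.6025, 0.0444, 0.0904]]
top 0
side 579 ((569.2853393554688, 39.79067611694336), (119.71258544921875, 55.79062271118164), 0.3938197195529938) [[0.5099, 0.0122, 0.0366], [0.5565, 0.024, 0.044], [0.6283, 0.0641, 0.0467]]
seatblk [[0.4888, -0.0034, 0.0323], [0.6637, 0.0721, 0.0398]]
knob [[0.5859, 0.0267, 0.0772], [0.592, 0.0315, 0.0861], [0.6001, 0.0402, 0.0918]]
33.75 [0.5926088  0.03493803 0.1869535 ] [-1.79819651e+02  3.25282343e-02  9.00874710e+01]
beaker []
sample_cup [(array([ 0.6725, -0.1117,  0.    ]), 0.69)]
beaker [(array([170. , 213.8]), 0.7)]
sample_cup [(array([330.4, 164.5]), 0.7)]
```

```bash
python3 -c "
from h import *
print(bot.job_done())"
```

```text
the job is handed in; nothing more can be done
None
```

I handed the job in at about 34 s: the 120 mm chamber is home against the back stop, grids up, with the clip guided down onto it by its knob and released. The cup and beaker were where they started; in earlier attempts the knob slipped twice and the clip dropped onto the empty seat before the chamber was loaded.

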